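# Unload the vise and hang the weld coupons on the drying carousel

## Task

The T-shaped weld coupons are drilled and rinsed: slide the vise's jaw open to free the one clamped there, and hang it and every coupon that stands on the worktop by their holes on the drip-drying carousel, one to an empty hook, turning the carousel each time to bring an empty hook into the gap of its hoop. Keep the coupons that already hang on their hooks, leave the canister and the slide box where they are, and slide the vise's jaw fully shut when it is empty.

Things in the scene. Friction and masses are not known exactly. Their poses are not given: they have to be found in the camera images.
- vise_seat (a point): Quick-action vise, fixed, grey, 195 x 70 mm: the middle of where the clamped coupon's underside rests, 22 mm above the worktop. Vise x points from the sliding jaw (nearer the robot) to the fixed jaw; jaw tops are 42 mm above the worktop. Shut, the sliding jaw's lip overhangs the coupon's foot by 8 mm, so that it cannot be lifted out; the fixed jaw has no lip.
- vise_jaw (a joint): Travel of the sliding jaw in m: 0 shut, grows as it slides along the vise's -x, stop at 0.036; dry friction of about 5 N holds it wherever it is left, no spring.
- jaw_grip (a point): Upright black pull knob on the sliding jaw, a round post 23 mm across, its wide part 45 to 79 mm above the worktop; this point is on its axis, 62 mm above the worktop, 75 mm to the -x side of vise_seat when the jaw is shut. It moves with the jaw.
- knob (a point): Black fluted round knob on top of the carousel's rotor, on its upright axis, 40 mm across, 180 to 206 mm above the worktop; this point is its middle, 193 mm up. Turning it turns all six hooks, either way without limit; dry friction (0.15 N m) holds the rotor where it is left.
- carousel_gap (a point): Middle of the 72 degree gap in the carousel's fixed keeper hoop, the only place where a coupon can go on a hook. The hoop is 7 mm wire of 130 mm radius about the knob's axis, 139 mm above the worktop, just outside the hook tips, on wires (bowed out to 150 mm radius) from a round drip tray (radius 136, height 14 mm). This point lies on that circle; the direction from the knob to it is the loading direction.
- hook0 (a point): Hook 0 of the carousel: level steel bar 6 mm thick, pointing straight out from the knob's axis, 135 mm above the worktop; this point is on the bar's axis, 100 mm out from the knob's axis, at the middle of where a coupon hangs. A 15 mm collar (outer face 87 mm out) is the inner stop; the tip, 114 to 120 mm out, is turned up, its top 8 mm above the bar's axis.
- hook1 (a point): Hook 1 of the carousel, like hook 0, 60 degrees further round, counter-clockwise seen from above.
- hook2 (a point): Hook 2 of the carousel, like hook 0, 120 degrees further round, counter-clockwise seen from above.
- hook3 (a point): Hook 3 of the carousel, like hook 0, 180 degrees further round, counter-clockwise seen from above.
- hook4 (a point): Hook 4 of the carousel, like hook 0, 240 degrees further round, counter-clockwise seen from above.
- hook5 (a point): Hook 5 of the carousel, like hook 0, 300 degrees further round, counter-clockwise seen from above.
- coupon1_hole (a point): Coupon in the vise: plain steel upside-down T, 0.24 kg: foot 44 (x) x 42 (y) x 10 mm, web 8 mm thick (x), 30 mm wide (y) on the middle of the foot, 75 mm high overall; 18 mm round hole through the web along x, its centre 57 mm above the underside. This point is the hole's centre; x is the hole's axis (either way round alike), y the web's width (grip its edges, 30 mm apart), z up.
- coupon2_hole (a point): Centre of the hole of a weld coupon (like coupon1) that stands on its foot on the worktop between the specimen case (a closed box 149 x 200 x 60 mm) and the vise, or absent.
- coupon3_hole (a point): Centre of the hole of a weld coupon (like coupon1) that stands on its foot on the worktop behind the right end of the specimen case, or absent.
- hung0_hole (a point): Centre of the hole of a weld coupon (like coupon1) that already hangs on hook 0, always there: it is the one near the gap at the start. Hanging, this point is 6 mm below the bar's axis, the underside 63 mm below it, the top 12 mm above it.
- hung1_hole (a point): Centre of the hole of a weld coupon (like coupon1) that already hangs on hook 1, or absent: then hook 1 is empty at the start.
- hung2_hole (a point): Centre of the hole of a weld coupon (like coupon1) that already hangs on hook 2, or absent: then hook 2 is empty at the start.
- hung3_hole (a point): Centre of the hole of a weld coupon (like coupon1) that already hangs on hook 3, or absent: then hook 3 is empty at the start.
- hung4_hole (a point): Centre of the hole of a weld coupon (like coupon1) that already hangs on hook 4, or absent: then hook 4 is empty at the start.
- hung5_hole (a point): Centre of the hole of a weld coupon (like coupon1) that already hangs on hook 5, or absent: then hook 5 is empty at the start.
- lens_can_mid (a point): Bystander: small grey canister with a black lid, 38 mm across, 54 mm high; point half-way up. Leave it alone.
- slide_box_mid (a point): Bystander: slide box 30 x 82 x 36 mm; point half-way up. Leave it alone.
- levelling_press: Green hand press, fixed, behind the right side of the carousel (origin: middle of its foot). Its lever's black grip sticks out towards the robot, 60 to 117 mm along its -x and 31 to 52 mm along its -y, 260 to 307 mm above the worktop: keep arm and hand clear of it. Leave it alone.
There are look-alikes about, which are no part of the job. Leave any orange look-alike of the part that bears coupon1_hole alone.

How it is judged:
On the way, in this order (a step that is already met when the one before it is completed fails the run):
1. the vise's jaw is slid open (value of joint vise_jaw above 0.012 m), for 0.2 s.
2. the coupon from the vise hangs on a hook ((distance between coupon1_hole and hook0 below 0.017 m or distance between coupon1_hole and hook1 below 0.017 m or distance between coupon1_hole and hook2 below 0.017 m or distance between coupon1_hole and hook3 below 0.017 m or distance between coupon1_hole and hook4 below 0.017 m or distance between coupon1_hole and hook5 below 0.017 m)), for 0.2 s.
At the end, for the whole second after the job is handed in: every coupon that was in the vise or on the worktop hangs from a hook of its own (hole centre within 17 mm of the hook's point, upright within 0.3 rad), every coupon that hung at the start still hangs on its own hook, and the vise's jaw is shut (within 4 mm) ((distance between coupon1_hole and hook0 below 0.017 m or distance between coupon1_hole and hook1 below 0.017 m or distance between coupon1_hole and hook2 below 0.017 m or distance between coupon1_hole and hook3 below 0.017 m or distance between coupon1_hole and hook4 below 0.017 m or distance between coupon1_hole and hook5 below 0.017 m) and (distance between coupon2_hole and hook0 below 0.017 m or distance between coupon2_hole and hook1 below 0.017 m or distance between coupon2_hole and hook2 below 0.017 m or distance between coupon2_hole and hook3 below 0.017 m or distance between coupon2_hole and hook4 below 0.017 m or distance between coupon2_hole and hook5 below 0.017 m) and (distance between coupon3_hole and hook0 below 0.017 m or distance between coupon3_hole and hook1 below 0.017 m or distance between coupon3_hole and hook2 below 0.017 m or distance between coupon3_hole and hook3 below 0.017 m or distance between coupon3_hole and hook4 below 0.017 m or distance between coupon3_hole and hook5 below 0.017 m) and angle between each of coupon1_hole, coupon2_hole, coupon3_hole's own z axis and vertical below 0.3 rad and distance between hung0_hole and hook0 below 0.017 m and distance between hung1_hole and hook1 below 0.017 m and distance between hung2_hole and hook2 below 0.017 m and distance between hung3_hole and hook3 below 0.017 m and distance between hung4_hole and hook4 below 0.017 m and distance between hung5_hole and hook5 below 0.017 m and value of joint vise_jaw below 0.004 m); the robot touches nothing.
It fails at once if a bystander (canister, slide box) is moved more than 30 mm (distance of any of lens_can_mid, slide_box_mid from where it was at the start of the episode above 0.03 m).
It fails at once if a coupon that already hung falls off its hook (distance between hung0_hole and hook0 above 0.05 m or distance between hung1_hole and hook1 above 0.05 m or distance between hung2_hole and hook2 above 0.05 m or distance between hung3_hole and hook3 above 0.05 m or distance between hung4_hole and hook4 above 0.05 m or distance between hung5_hole and hook5 above 0.05 m).
Of hung1, hung2, hung3, hung4, hung5 only 1 to 2 are there at a start; the rules pass over those that are not, and their reading is None.
Of coupon2, coupon3 only 1 to 2 are there at a start; the rules pass over those that are not, and their reading is None.
At some moment in a run one of coupon2, coupon3 may be knocked a few centimetres aside while the robot is not near it.
It also fails if it takes over 210 s, if anything falls off the work surface, if the arm or the gripper's body presses on something with over 40 N, if the wrist force passes 120 N, or if a joint passes its speed limit or range.

## Robot

A 7-joint arm with a two-finger parallel gripper is mounted at the origin on a cart in front of the work surface, level with it; the furniture and walls round the work are solid. World frame = base frame: x ahead of the robot, y to its left, z up, the work surface at z = 0. Lengths are in m, angles in rad, forces in N, time in s.
With the tool pointing down it reaches from about 0.4 to 0.75 m from the base axis. Payload 19.5 kg.
Tool frame: the origin (TCP) lies midway between the tips of the shut fingers; the grasp point (between the pads) lies 19 mm behind it; x points along the fingers, z is the direction in which the jaws open and shut, and the axes are right-handed (so a half turn about x gives the same grasp; the last joint's range is limited). The gripper opens to 85 mm and grips with 20 to 120 N. Pads are 22 mm wide; open, the fingers measure 114 mm over their backs; the gripper's body (76 mm by 85 mm) begins 54 mm behind the grasp point. The pads swing forward as they close: fully open they stand 13 mm farther back than shut.
Start: joints at [-1.252, 0.707, -0.028, 1.485, 0.022, 0.951, -0.075], TCP at [0.203, 0.538, 0.231] pointing down, gripper open.
Joint ranges: [-2.71, 2.71], [-0.32, 2.16], [-1.57, 1.52], [0, 2.45], [-1.46, 4.6], [0, 2.02], [-2.83, 2.83]. Speed limits (rad/s): [1.89, 1.89, 2.57, 2.57, 3.01, 3.01, 3.01].

## Interface

Orientations are given as a unit quaternion [w, x, y, z].
In Python, from cell import ctrl gives the robot as it stands. The module is installed in compiled form; this text tells all that it offers.
- The arm moves only by the shell command python3 -m pendant 'ROWS'. ROWS is text: rows parted by semicolons, each of 5 numbers parted by spaces: the opening in per cent of the stroke, from 0 (shut) to 100 (fully open), then the shift along the world's x, y, z in m, then the turn about the world's z in degrees. In form: hand tx ty tz twist; .... A call has 1 to 8 rows; each row is the pose to reach, as a shift and turn from the pose measured when the call began; what a row does not reach only later rows make up. A row lasts 1/10 s, in which the tool goes at most 50 mm and 8.59 degrees, less where a joint would pass 70% of its speed; a pose out of reach is approached as far as the arm can. A call with a gripper value outside its range is refused whole. The fingers move at their own pace and stop on an object; the grip force is fixed at half the most. Time passes only in rows, so rows that repeat a pose let the fingers close. It gives the time, the measured TCP pose, the force and the opening at its end, in the units of the state.
- ctrl.state(): the state, without advancing time (a new reading comes with each control period).
- ctrl.snapshot(name): name is "side" or "top" or "wrist"; returns the picture (384x512x3 uint8, red, green, blue); there is no depth.
- ctrl.camera_params(name): a dict with "camera_matrix" (3x3 intrinsics, pixels), "position" and "orientation" of the camera in the world. Camera axes: x right, y up, looking along -z (the intrinsics and any distortion apply to the point x, -y, -z); pixel columns grow to the right and rows downward; lengths in m; the calibration is good to about 2 mm. The wrist camera is an equidistant fisheye: a pixel r from the principal point sees the ray r / f radians off the axis. A picture is of the moment at which its call begins: read the wrist's pose just before it. camera_params takes no time and is no camera call; for the wrist camera it gives the pose at the moment of the call.
- ctrl.close_job(): hands the job in, once; it reports no verdict.
Trained networks look in the newest picture that a camera, given by its name, has taken for a name from the list of things; names that differ only in an ending like _2 or _b are one class to them, and where a whole thing is asked for, a point or a joint stands for the part that bears it (a point fixed in the world has none). Each returns a list of dicts, best first, with "confidence" (0 to 1); they miss things now and then, are a little off and sometimes report something else, mostly with a low value. They report only what shows in the picture. A call takes as long as a camera call. They do not tell look-alikes from the thing itself.
- ctrl.find_in(camera, target): "rect" ([left, top, width, height] in pixels, round what is visible of it).
- ctrl.tip_of(camera, target): "centre" ([column, row] in pixels: a listed point, or the origin of a listed thing).
The state is a dict: "time": time; "q": joint angles; "joint_vel": joint speeds; "joint_efforts": joint torques, N m; "tool_pos": TCP position; "orientation": TCP orientation; "force": force on the tool from outside, world axes, zero at the start; "torque": the same for the moment, N m; "width": opening from 0.0 (shut) to 1.0 (fully open).
Only numpy, scipy, OpenCV 4.12 (cv2) and the standard library are available. Lean on these libraries where they do the work, as an engineer would, in place of code of your own. Each camera call takes 0.05 s, during which the arm holds its last target.

## Working session

There is one attempt and no reset: what is moved stays moved. The work goes in short steps, Python scripts to look and compute and a shell command to move; the robot and the scene stay as the last step left them, time stands still between calls to the robot, and variables do not carry over. Pictures are saved under pics/ and viewed, and the job is handed in when it is done.

```bash
mkdir -p pics; ls
cat > h.py <<'E'
import numpy as np, cv2
from cell import ctrl
from scipy.spatial.transform import Rotation as R
def cam(n):
    p=ctrl.camera_params(n); q=p["orientation"]
    M=np.array(q) if np.ndim(q)==2 else R.from_quat([q[1],q[2],q[3],q[0]]).as_matrix()
    return np.array(p["camera_matrix"]),np.array(p["position"]),M,p
def ray(n,px,c=None):
    K,t,M,_=c or cam(n)
    x=(px[0]-K[0,2])/K[0,0]; y=(px[1]-K[1,2])/K[1,1]
    if n=="wrist":
        r=np.hypot(x,y); s=np.sin(r)/r if r>1e-9 else 1
        d=np.array([x*s,-y*s,-np.cos(r)])
    else: d=np.array([x,-y,-1.])
    d=M@d; return t,d/np.linalg.norm(d)
def atz(n,px,z,c=None):
    t,d=ray(n,px,c); return t+d*(z-t[2])/d[2]
def proj(n,P,c=None):
    K,t,M,_=c or cam(n); v=M.T@(np.array(P)-t); x,y,z=v[0],-v[1],-v[2]
    if n=="wrist":
        a=np.arctan2(np.hypot(x,y),z); r=np.hypot(x,y); x,y=a*x/r,a*y/r
    else: x,y=x/z,y/z
    return np.array([K[0,0]*x+K[0,2],K[1,1]*y+K[1,2]])
def tri(rays):
    A=np.zeros((3,3));b=np.zeros(3)
    for t,d in rays:
        P=np.eye(3)-np.outer(d,d);A+=P;b+=P@t
    X=np.linalg.solve(A,b); return X,[np.linalg.norm((np.eye(3)-np.outer(d,d))@(X-t)) for t,d in rays]
def snap(n,name):
    im=ctrl.snapshot(n); cv2.imwrite(f"pics/{name}.png",im[:,:,::-1]); return im
def crop(im,c,s,name,k=4):
    x,y=int(c[0]),int(c[1]); o=im[max(0,y-s):y+s,max(0,x-s):x+s,::-1]
    cv2.imwrite(f"pics/{name}.png",cv2.resize(o,None,fx=k,fy=k,interpolation=cv2.INTER_CUBIC))
def yaw():
    q=ctrl.state()["orientation"]; return R.from_quat([q[1],q[2],q[3],q[0]]).as_matrix()
E
python3 - <<'E'
from h import *
s=ctrl.state(); print(s)
for n in ("side","top","wrist"):
    snap(n,n+"0"); p=ctrl.camera_params(n); print(n,p)
print(yaw())
E
```

```text
pics
{'time': 0.0, 'q': array([-1.25170537,  0.70707801, -0.0276525 ,  1.48497593,  0.02200867,
        0.95083917, -0.07549124]), 'joint_vel': array([-0.00025297,  0.00026219, -0.00177866,  0.00013419, -0.00157884,
        0.00049136, -0.00124556]), 'joint_efforts': array([ 1.18819458e-03, -8.83211088e+01,  1.23532176e+00, -2.36176318e+01,
        1.69226644e-02,  6.28281836e-03,  1.11927404e-04]), 'tool_pos': array([0.20288544, 0.53776668, 0.23084691]), 'orientation': array([ 0.58129987, -0.40239325,  0.58187516,  0.40198437]), 'force': array([-0.17769023, -0.33956441,  0.23712127]), 'torque': array([ 0.02967452,  0.00931949, -0.02284006]), 'width': 1.0005399966989121}
side {'camera_matrix': array([[451.12408429,   0.        , 255.90018003],
       [  0.        , 451.12408429, 189.60238382],
       [  0.        ,   0.        ,   1.        ]]), 'position': array([1.11865231, 0.83079569, 1.24522702]), 'orientation': array([0.23798091, 0.09453731, 0.37253026, 0.89199159])}
top {'camera_matrix': array([[442.79411984,   0.        , 257.80652729],
       [  0.        , 442.79411984, 194.45866427],
       [  0.        ,   0.        ,   1.        ]]), 'position': array([ 0.35951801, -0.22281152,  1.87936764]), 'orientation': array([ 0.71009236,  0.06413849, -0.02936969, -0.70056586])}
wrist {'camera_matrix': array([[297.31863964,   0.        , 251.57981023],
       [  0.        , 297.31863964, 190.94496997],
       [  0.        ,   0.        ,   1.        ]]), 'position': array([0.1318449 , 0.56590619, 0.37369551]), 'orientation': array([ 0.81326138, -0.12393771, -0.08457489,  0.562221  ])}
[[-2.77595550e-04 -9.35611208e-01  3.53031995e-01]
 [-7.59575813e-04  3.53032105e-01  9.35610900e-01]
 [-9.99999673e-01 -8.43314273e-06 -8.08667785e-04]]
```

View pics/side0.png

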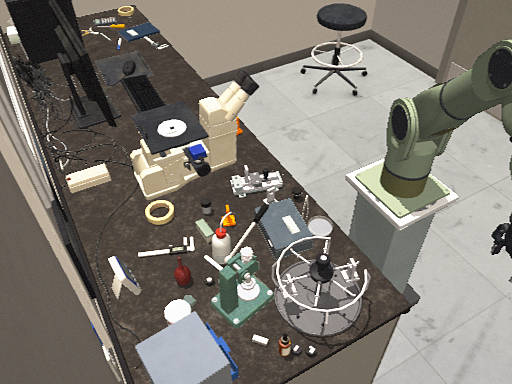

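View pics/top0.png

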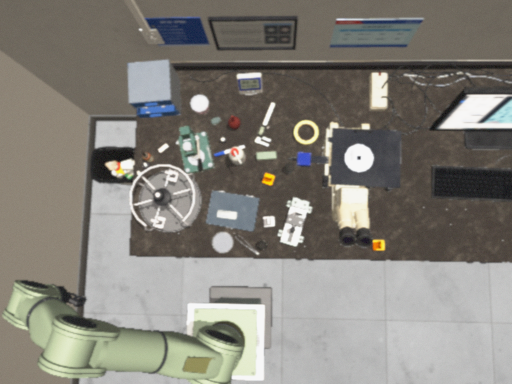

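View pics/wrist0.png

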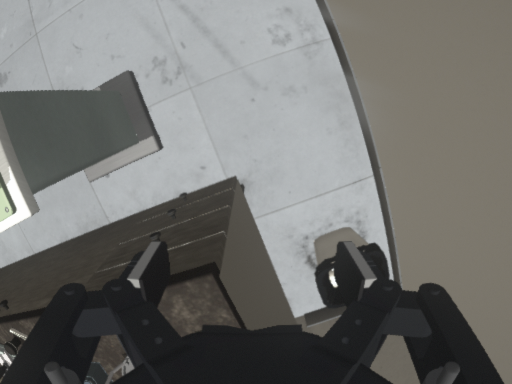

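Run:
```python
from h import *
names="vise_seat jaw_grip knob carousel_gap hook0 hook1 hook2 hook3 hook4 hook5 coupon1_hole coupon2_hole coupon3_hole hung0_hole hung1_hole hung2_hole hung3_hole hung4_hole hung5_hole lens_can_mid slide_box_mid levelling_press".split()
for n in names:
  for c in ("side","top"):
    try:
      r=ctrl.tip_of(c,n); print(n,c,[(round(x["confidence"],2),np.round(x["centre"]).astype(int).tolist()) for x in r][:5])
    except Exception as e: print(n,c,e)
print(ctrl.state()["time"])
```

```text
vise_seat side [(0.8, [248, 183])]
vise_seat top [(0.85, [299, 213])]
jaw_grip side [(0.67, [265, 174])]
jaw_grip top [(0.69, [292, 231]), (0.35, [178, 213]), (0.27, [303, 217])]
knob side [(0.73, [246, 168]), (0.57, [323, 262])]
knob top [(0.72, [160, 195])]
carousel_gap side []
carousel_gap top [(0.61, [165, 226])]
hook0 side [(0.91, [353, 265]), (0.9, [317, 300]), (0.8, [288, 282]), (0.78, [351, 291]), (0.73, [326, 244])]
hook0 top [(0.85, [154, 220]), (0.76, [178, 216]), (0.76, [184, 193]), (0.76, [139, 202]), (0.73, [144, 178])]
hook1 side [(0.91, [353, 265]), (0.9, [317, 300]), (0.8, [288, 282]), (0.78, [351, 291]), (0.73, [326, 244])]
hook1 top [(0.85, [154, 220]), (0.76, [178, 216]), (0.76, [184, 193]), (0.76, [139, 202]), (0.73, [144, 178])]
hook2 side [(0.91, [353, 265]), (0.9, [317, 300]), (0.8, [288, 282]), (0.78, [351, 291]), (0.73, [326, 244])]
hook2 top [(0.85, [154, 220]), (0.76, [178, 216]), (0.76, [184, 193]), (0.76, [139, 202]), (0.73, [144, 178])]
hook3 side [(0.91, [353, 265]), (0.9, [317, 300]), (0.8, [288, 282]), (0.78, [351, 291]), (0.73, [326, 244])]
hook3 to
[... 831 characters left out ...]
21])]
coupon3_hole side []
coupon3_hole top []
hung0_hole side [(0.52, [352, 266]), (0.41, [266, 173]), (0.29, [203, 230])]
hung0_hole top [(0.55, [155, 220])]
hung1_hole side [(0.25, [271, 193])]
hung1_hole top []
hung2_hole side []
hung2_hole top []
hung3_hole side [(0.64, [287, 281])]
hung3_hole top [(0.48, [168, 172])]
hung4_hole side [(0.45, [203, 206])]
hung4_hole top [(0.52, [137, 203]), (0.25, [269, 158])]
hung5_hole side []
hung5_hole top [(0.36, [171, 173])]
lens_can_mid side [(0.68, [205, 204])]
lens_can_mid top [(0.38, [288, 167]), (0.18, [147, 178])]
slide_box_mid side [(0.75, [205, 229])]
slide_box_mid top [(0.62, [265, 155])]
levelling_press side []
levelling_press top []
2.35
```

Run:
```python
import cv2
t=cv2.imread("pics/top0.png");s=cv2.imread("pics/side0.png")
cv2.imwrite("pics/t0c.png",cv2.resize(t[140:270,120:320],None,fx=4,fy=4,interpolation=cv2.INTER_CUBIC))
cv2.imwrite("pics/s0c.png",cv2.resize(s[220:345,245:400],None,fx=4.8,fy=4.8,interpolation=cv2.INTER_CUBIC))
cv2.imwrite("pics/s0d.png",cv2.resize(s[155:255,185:345],None,fx=5,fy=5,interpolation=cv2.INTER_CUBIC))
```

```text
(no output)
```

View pics/t0c.png

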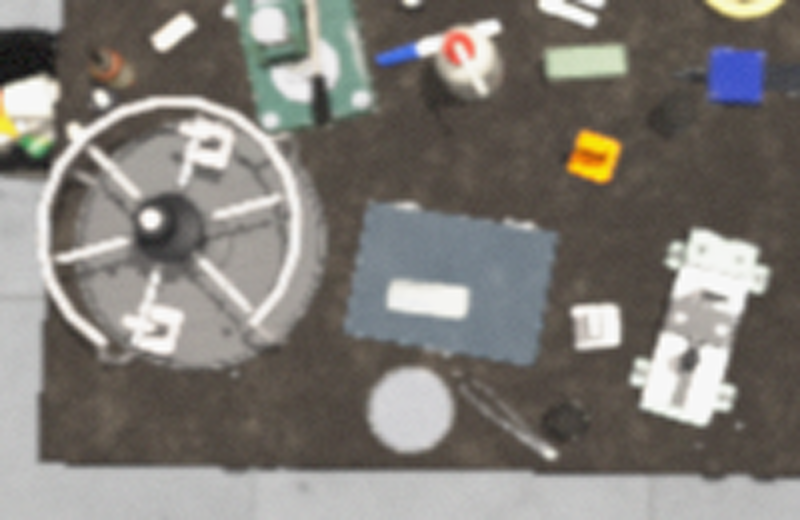

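View pics/s0c.png

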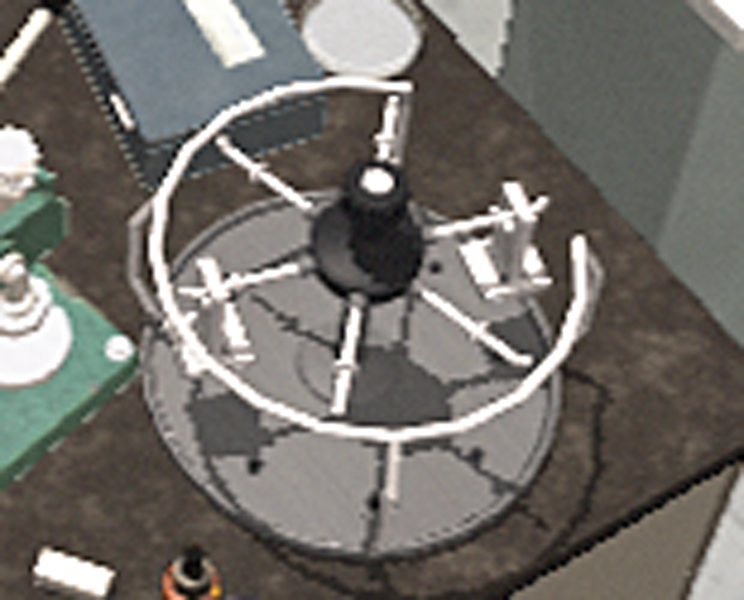

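View pics/s0d.png

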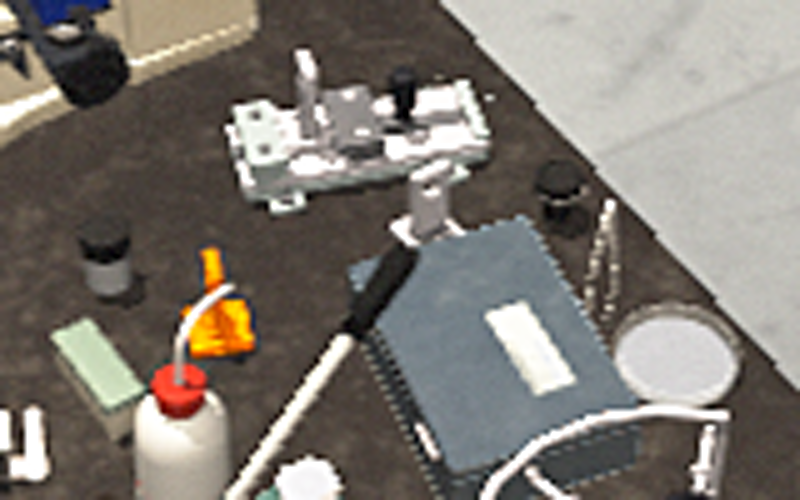

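Run:
```python
from h import *
def tr(a,b): 
    X,e=tri([ray("top",a),ray("side",b)]); return np.round(X,3),np.round(e,4)
for n,a,b in [("seat",(299,213),(248,183)),("jaw",(292,231),(265,174)),("c1",(300,214),(246,171)),("knob",(160,195),(323,262)),("h0",(154,220),(353,265)),("h3",(168,174),(287,281)),("c2",(264,221),(272,194)),("can",(288,167),(205,204)),("slide",(265,155),(205,229))]:
    print(n,*tr(a,b))
for n in ("hook0","hung0_hole"):
  for c in ("top","side"):
    print(n,c,[np.round(x["centre"],1).tolist() for x in ctrl.tip_of(c,n)])
top=[x["centre"] for x in ctrl.tip_of("top","hook0")]; sd=[x["centre"] for x in ctrl.tip_of("side","hook0")]
k=tr((160,195),(323,262))[0]
for c,L in (("top",top),("side",sd)):
  for p in L:
    X=atz(c,p,0.135); d=X-k; print(c,np.round(X,3),round(np.hypot(d[0],d[1]),3),round(np.degrees(np.arctan2(d[1],d[0])),1))
print("gap",atz("top",(165,226),0.139))
```

```text
seat [ 0.527 -0.301  0.015] [0.0044 0.0044]
jaw [ 0.455 -0.276  0.049] [0.0034 0.0034]
c1 [ 0.523 -0.307  0.072] [0.0026 0.0026]
knob [0.577 0.248 0.181] [0.0023 0.0023]
h0 [0.483 0.278 0.138] [0.0008 0.0008]
h3 [0.676 0.228 0.132] [0.0054 0.0054]
c2 [ 0.494 -0.16   0.06 ] [0.0031 0.0031]
can [ 0.724 -0.257  0.04 ] [0.0022 0.0022]
slide [ 0.775 -0.157  0.03 ] [0.0006 0.0006]
hook0 top [[153.5, 220.5], [177.5, 215.7], [183.7, 192.6], [138.7, 201.7], [143.9, 177.7], [168.2, 175.2], [296.9, 215.0]]
hook0 side [[352.8, 264.8], [317.4, 300.5], [288.0, 281.8], [350.7, 291.4], [325.6, 244.2], [292.3, 255.6]]
hung0_hole top [[154.8, 219.8]]
hung0_hole side [[352.4, 265.9], [265.6, 172.9], [203.3, 230.1]]
top [0.482 0.28  0.135] 0.1 161.1
top [0.503 0.184 0.135] 0.098 -139.5
top [0.596 0.163 0.135] 0.087 -77.5
top [0.557 0.344 0.135] 0.098 101.7
top [0.655 0.328 0.135] 0.112 45.8
top [0.666 0.229 0.135] 0.091 -12.0
top [ 0.511 -0.29   0.135] 0.542 -97.0
side [0.481 0.277 0.135] 0.1 163.4
side [0.643 0.323 0.135] 0.1 48.9
side [0.681 0.23  0.135] 0.105 -9.7
side [0.544 0.346 0.135] 0.104 108.6
side [0.505 0.173 0.135] 0.104 -133.5
side [0.619 0.158 0.135] 0.1 -65.2
gap [0.46062101 0.23196269 0.139     ]
```

```bash
python3 -m pendant '100 0 0 0.1 0; 100 0.05 -0.04 0.12 0; 100 0.10 -0.08 0.12 8; 100 0.14 -0.12 0.12 16; 100 0.17 -0.16 0.12 24; 100 0.17 -0.20 0.12 29; 100 0.17 -0.24 0.12 29; 100 0.17 -0.28 0.12 29'
python3 - <<'E'
from h import *
print(ctrl.state()["q"].round(2),ctrl.state()["tool_pos"])
X,e=tri([ray("top",(200,166)),ray("side",(261,213))]); print("grip",X,e)
K,t,M,_=cam("wrist"); print(t,M@[0,0,-1])
snap("wrist","w1")
E
```

```text
time: 3.45
tool_pos: [0.3723, 0.2712, 0.351]
orientation: [-0.463, 0.535, -0.463, -0.535]
force: [1.4, -0.4, 0.4]
width: 1.003
[-0.59  0.4  -0.18  1.65  0.08  1.1   0.93] [0.37233878 0.27124156 0.35100531]
grip [0.67775032 0.07316177 0.27935438] [np.float64(0.0017032400166369242), np.float64(0.0017032400166370704)]
[0.29710983 0.26180443 0.49372567] [ 0.29344272  0.0409089  -0.95510095]
```

View pics/w1.png

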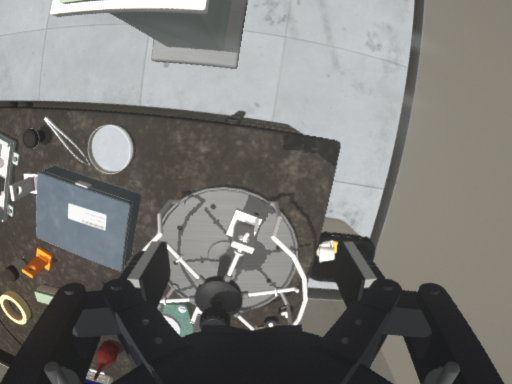

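Run:
```python
from h import *
im=snap("wrist","w2"); c=cam("wrist")
k=None
for n,z in [("knob",.193),("hook0",.135),("hung0_hole",.129),("carousel_gap",.139)]:
  for x in ctrl.tip_of("wrist",n):
    X=atz("wrist",x["centre"],z,c); 
    if n=="knob" and k is None:k=X
    d=X-k; print(n,round(x["confidence"],2),np.round(x["centre"]),np.round(X,4),round(np.hypot(d[0],d[1]),3),round(np.degrees(np.arctan2(d[1],d[0])),1))
for p in [(160,238),(275,238)]:
    X=atz("wrist",p,.139,c);d=X-k;print(X,round(np.hypot(d[0],d[1]),3),round(np.degrees(np.arctan2(d[1],d[0])),1))
o=im[180:340,140:330,::-1]; cv2.imwrite("pics/w2c.png",cv2.resize(o,None,fx=4,fy=3.7,interpolation=cv2.INTER_CUBIC))
```

```text
knob 0.91 [221. 324.] [0.582  0.2566 0.193 ] 0.0 0.0
hook0 0.94 [175. 250.] [0.5086 0.1789 0.135 ] 0.107 -133.4
hook0 0.82 [267. 332.] [0.6452 0.3314 0.135 ] 0.098 49.8
hook0 0.71 [247. 244.] [0.4848 0.2778 0.135 ] 0.099 167.7
hook0 0.7 [164. 300.] [0.6047 0.1626 0.135 ] 0.097 -76.4
hook0 0.65 [291. 287.] [0.5479 0.3518 0.135 ] 0.101 109.7
hung0_hole 0.58 [249. 240.] [0.4813 0.2793 0.129 ] 0.103 167.3
carousel_gap 0.58 [219. 216.] [0.4474 0.2361 0.139 ] 0.136 -171.4
carousel_gap 0.42 [209. 337.] [0.6669 0.2375 0.139 ] 0.087 -12.7
[0.49200375 0.15758925 0.139     ] 0.134 -132.3
[0.46799111 0.31305411 0.139     ] 0.127 153.7
```

View pics/w2c.png

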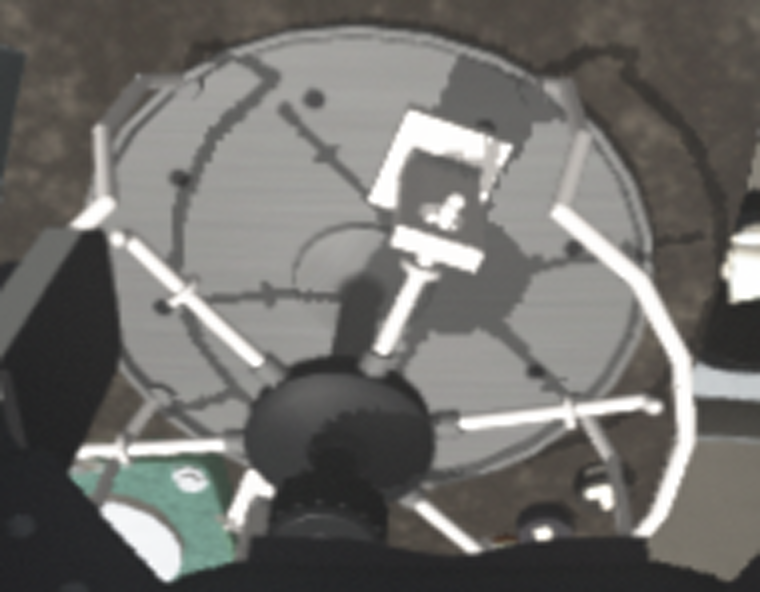

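```bash
cat >> h.py <<'E'
from scipy.optimize import least_squares
def hookfit(cams,x0=(0.577,0.250,np.radians(164)),ret=False):
    obs=[];
    for n in cams:
        c=cam(n); im=ctrl.snapshot(n); c=cam(n)
        for x in ctrl.tip_of(n,"hook0"):
            if x["confidence"]>.4: obs.append((n,c,np.array(x["centre"])))
    def H(v): return [np.array([v[0]+.1*np.cos(v[2]+k*np.pi/3),v[1]+.1*np.sin(v[2]+k*np.pi/3),.135]) for k in range(6)]
    v=np.array(x0)
    for it in range(3):
        use=[]
        for n,c,p in obs:
            d=[np.linalg.norm(proj(n,h,c)-p) for h in H(v)]; k=int(np.argmin(d))
            if d[k]<(12,8,6)[it]: use.append((n,c,p,k))
        s={"top":1,"side":1,"wrist":1}
        f=lambda v:np.concatenate([(proj(n,H(v)[k],c)-p)*s[n] for n,c,p,k in use])
        v=least_squares(f,v,loss="soft_l1").x
    print("center",v[:2].round(4),"ang",np.degrees(v[2]).round(1),[(n,k,np.round(proj(n,H(v)[k],c)-p,1).tolist()) for n,c,p,k in use])
    return v
E
python3 - <<'E'
from h import *
hookfit(["wrist"]);hookfit(["top","side"]);hookfit(["wrist","top","side"])
E
```

```text
center [0.5797 0.2523] ang 167.1 [('wrist', 4, [0.3, -1.3]), ('wrist', 3, [2.0, 1.7]), ('wrist', 1, [-0.4, 0.2]), ('wrist', 2, [-2.8, -0.7]), ('wrist', 0, [1.0, -0.6]), ('wrist', 5, [-0.8, 2.6])]
center [0.5785 0.2517] ang 166.2 [('top', 2, [1.4, -2.6]), ('top', 4, [0.4, 1.8]), ('top', 1, [0.4, -1.1]), ('top', 5, [2.9, 2.7]), ('top', 0, [2.2, 1.2]), ('top', 3, [-0.8, -2.6]), ('side', 5, [0.8, 2.3]), ('side', 4, [-0.4, 3.0]), ('side', 1, [0.2, 0.9]), ('side', 0, [2.8, 1.1]), ('side', 2, [0.9, -1.7]), ('side', 3, [-1.8, -1.2])]
center [0.58  0.251] ang 167.2 [('wrist', 5, [-1.4, 0.7]), ('wrist', 0, [1.2, -0.1]), ('wrist', 3, [-0.7, 0.7]), ('wrist', 2, [-2.8, -0.0]), ('wrist', 4, [1.4, -2.0]), ('wrist', 1, [-0.0, -1.6]), ('top', 3, [-2.0, -2.4]), ('top', 2, [1.2, -2.7]), ('top', 5, [-0.9, 2.5]), ('top', 1, [0.7, -1.4]), ('top', 0, [2.1, -0.8]), ('top', 4, [-2.2, 1.3]), ('side', 5, [-0.1, -0.0]), ('side', 0, [-0.7, 0.7]), ('side', 3, [-0.0, -0.3]), ('side', 4, [-0.5, 3.0]), ('side', 2, [3.7, 1.0]), ('side', 1, [0.9, -0.6])]
```

```bash
python3 -m pendant '100 0.05 -0.005 0 0; 100 0.10 -0.010 0 0; 100 0.15 -0.015 0 0; 100 0.2065 -0.019 -0.04 0; 100 0.2065 -0.019 -0.08 0; 100 0.2065 -0.019 -0.12 0; 100 0.2065 -0.019 -0.15 0; 100 0.2065 -0.019 -0.168 0'
python3 -m pendant '40 0 0 0 0; 20 0 0 0 0; 20 0 0 0 0; 20 0 0 0 0; 20 0 0 0 0; 20 0 0 0 0'
python3 -c "
from h import *
s=ctrl.state();print(s['tool_pos'],s['force'],s['width'],s['q'].round(2));snap('wrist','w3')"
```

```text
time: 5.15
tool_pos: [0.5775, 0.2541, 0.1804]
orientation: [0.461, -0.535, 0.463, 0.535]
force: [0.5, -0.4, 0.6]
width: 1.001
time: 5.75
tool_pos: [0.5787, 0.2511, 0.1823]
orientation: [-0.462, 0.536, -0.464, -0.533]
force: [-1.2, -16.6, 13.1]
width: 0.454
[0.57873787 0.25109788 0.18226241] [ -1.18837899 -16.57592642  13.14620871] 0.4543687068022526 [-0.4   0.85 -0.14  1.32  0.13  0.98  1.15]
```

View pics/w3.png

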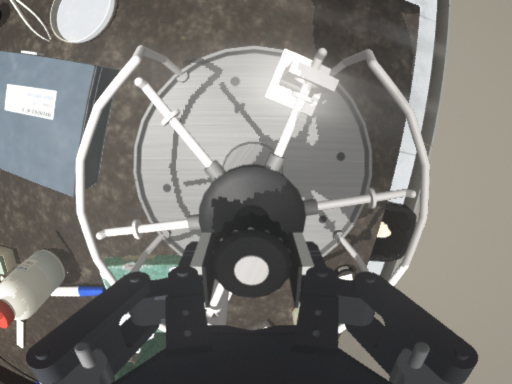

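Run:
```python
from h import *
c=cam("wrist"); k=np.array([.5787,.251])
for p in [(140,50),(370,58)]:
    X=atz("wrist",p,.139,c);d=X[:2]-k;print(X,np.hypot(*d),np.degrees(np.arctan2(d[1],d[0]))%360)
for p,z in [((140,83),.143),((322,53),.143),((102,235),.143),((411,194),.143)]:
    X=atz("wrist",p,z,c);d=X[:2]-k;print(X,np.hypot(*d),np.degrees(np.arctan2(d[1],d[0]))%360)
T=yaw(); print("toolz ang",np.degrees(np.arctan2(T[1,2],T[0,2])),"tooly",np.degrees(np.arctan2(T[1,1],T[0,1]))%360)
```

```text
[0.47712705 0.16495874 0.139     ] 0.1331171037796076 220.26754657174342
[0.46109237 0.31206979 0.139     ] 0.1325182037796561 152.5586267161498
[0.49908464 0.1695582  0.143     ] 0.11389193056581662 225.64972378582934
[0.46625015 0.27919582 0.143     ] 0.11593090241726031 165.9237879343957
[0.60966738 0.14349813 0.143     ] 0.11187328333489012 286.069767793674
[0.5453727 0.3616055 0.143    ] 0.11551746716615612 106.7684377680536
toolz ang 98.19932229222883 tooly 188.19911245321669
```

```bash
python3 -m pendant '20 0 0 0 -8; 20 0 0 0 -16; 20 0 0 0 -24; 20 0 0 0 -32; 20 0 0 0 -39; 20 0 0 0 -39; 20 0 0 0 -39'
python3 -c "
from h import *
s=ctrl.state();print(s['tool_pos'],s['force'],s['torque'],s['width'],s['q'].round(2));snap('wrist','w4')
T=yaw(); print('toolz ang',np.degrees(np.arctan2(T[1,2],T[0,2])))"
```

```text
time: 6.5
tool_pos: [0.5788, 0.2512, 0.1825]
orientation: [0.613, -0.351, 0.616, 0.35]
force: [0.9, -0.9, -13.4]
width: 0.444
[0.57876386 0.25118601 0.18246694] [  0.89658527  -0.87685897 -13.38214293] [ 0.24078061 -0.60310959 -0.16140244] 0.443811669132715 [-0.48  0.85  0.05  1.32 -0.04  0.97  0.61]
toolz ang 59.40918943028038
```

View pics/w4.png

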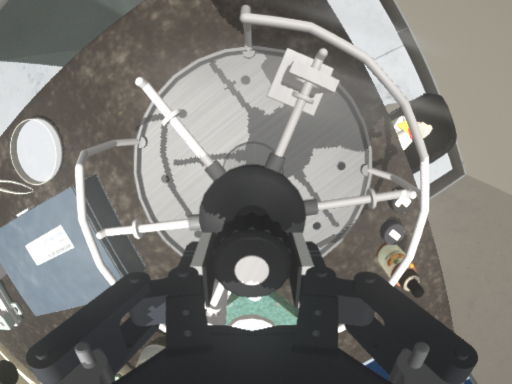

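```bash
python3 -m pendant '90 0 0 0 0; 90 0 0 0 0; 90 0 0 0 0; 90 0 0 0.05 0; 90 -0.01 -0.01 0.1 0; 90 -0.03 -0.03 0.15 0; 90 -0.06 -0.06 0.18 6; 90 -0.09 -0.10 0.18 11'
python3 -m pendant '90 -0.02 -0.05 0 0; 90 -0.03 -0.10 0 0; 90 -0.04 -0.15 0 0; 90 -0.05 -0.20 0 0; 90 -0.05 -0.25 0 0; 90 -0.05 -0.30 0 0; 90 -0.05 -0.32 0 0; 90 -0.05 -0.32 0 0'
python3 - <<'E'
from h import *
s=ctrl.state();print(s['tool_pos'],s['q'].round(2));im=snap('wrist','w5');c=cam("wrist")
for n,z in [("jaw_grip",.062),("vise_seat",.022),("coupon1_hole",.079),("coupon2_hole",.057)]:
  for x in ctrl.tip_of("wrist",n): print(n,round(x["confidence"],2),np.round(x["centre"]),np.round(atz("wrist",x["centre"],z,c),4))
E
```

```text
time: 7.35
tool_pos: [0.4937, 0.1581, 0.3644]
orientation: [0.577, -0.411, 0.576, 0.408]
force: [2.1, -1.5, -0.8]
width: 0.902
time: 8.15
tool_pos: [0.443, -0.1655, 0.3647]
orientation: [0.578, -0.41, 0.577, 0.406]
force: [0.1, 0.8, -0.6]
width: 0.899
[ 0.4430099  -0.16546326  0.36465015] [ 0.25  0.41  0.06  1.58 -0.02  1.15  1.54]
jaw_grip 0.92 [194. 189.] [ 0.469 -0.269  0.062]
coupon1_hole 0.94 [191. 231.] [ 0.5289 -0.2965  0.079 ]
coupon1_hole 0.88 [ 30. 213.] [ 0.3976 -0.601   0.079 ]
coupon1_hole 0.37 [471. 155.] [0.565  0.2104 0.079 ]
coupon2_hole 0.6 [258. 184.] [ 0.4973 -0.1721  0.057 ]
```

View pics/w5.png

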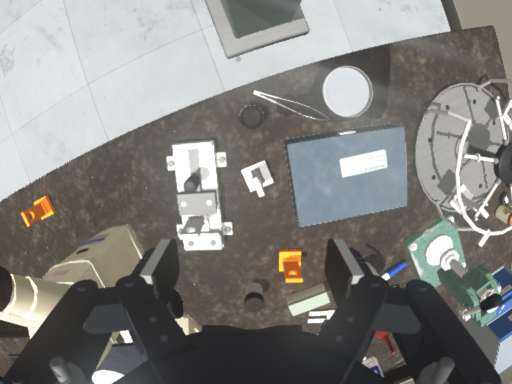

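```bash
python3 -m pendant '80 0 -0.04 -0.03 0; 80 0 -0.08 -0.07 0; 80 0 -0.10 -0.12 0; 80 0 -0.10 -0.14 0; 80 0 -0.10 -0.14 0'
python3 - <<'E'
from h import *
s=ctrl.state();print(s['tool_pos'],s['q'].round(2));im=snap('wrist','w6');c=cam("wrist")
for n,z in [("jaw_grip",.062),("vise_seat",.022),("coupon1_hole",.079),("coupon2_hole",.057)]:
  for x in ctrl.tip_of("wrist",n): print(n,round(x["confidence"],2),np.round(x["centre"]),np.round(atz("wrist",x["centre"],z,c),4))
E
```

```text
time: 8.9
tool_pos: [0.4429, -0.26, 0.222]
orientation: [0.576, -0.41, 0.576, 0.411]
force: [0.1, -0.1, 0.7]
width: 0.799
[ 0.44290895 -0.2600113   0.2220279 ] [ 0.44  0.63  0.04  1.72 -0.04  0.79  1.74]
jaw_grip 0.89 [248. 193.] [ 0.4627 -0.2698  0.062 ]
vise_seat 0.88 [246. 238.] [ 0.5307 -0.2972  0.022 ]
coupon1_hole 0.6 [243. 264.] [ 0.5345 -0.301   0.079 ]
coupon2_hole 0.78 [336. 193.] [ 0.4966 -0.1772  0.057 ]
```

View pics/w6.png

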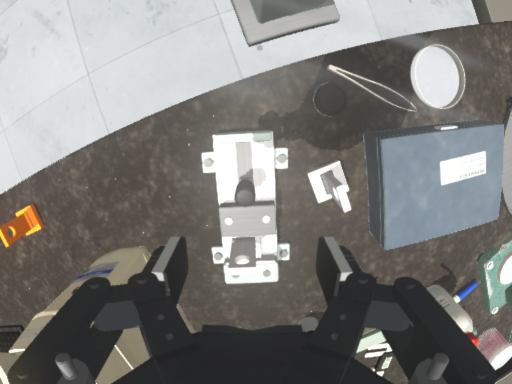

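```bash
python3 -m pendant '80 0.020 -0.010 -0.05 0; 80 0.020 -0.010 -0.10 0; 80 0.020 -0.010 -0.14 0; 80 0.020 -0.010 -0.170 0; 60 0.020 -0.010 -0.170 0; 30 0.020 -0.010 -0.170 0; 10 0.020 -0.010 -0.170 0; 10 0.020 -0.010 -0.170 0'
python3 -m pendant '10 0 0 0 0; 10 0 0 0 0; 10 0 0 0 0'
python3 -c "
from h import *
s=ctrl.state();print(s['tool_pos'],s['force'],s['width']);snap('wrist','w7')"
```

```text
time: 9.95
tool_pos: [0.4643, -0.275, 0.0594]
orientation: [0.577, -0.414, 0.576, 0.405]
force: [-10.6, -25.9, 9.1]
width: 0.242
time: 10.25
tool_pos: [0.4638, -0.2752, 0.0598]
orientation: [0.576, -0.414, 0.577, 0.405]
force: [-0.6, -4.7, -37.8]
width: 0.234
[ 0.46375287 -0.27521857  0.05981655] [ -0.57762191  -4.74000625 -37.8034408 ] 0.23408614231046573
```

View pics/w7.png

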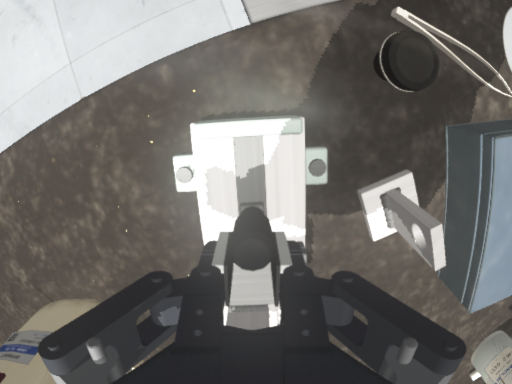

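```bash
python3 -m pendant '10 0 0 -0.003 0; 10 -0.008 0.003 -0.003 0; 10 -0.015 0.006 -0.003 0; 10 -0.022 0.009 -0.003 0; 10 -0.029 0.0115 -0.003 0; 10 -0.029 0.0115 -0.003 0; 10 -0.029 0.0115 -0.003 0'
python3 -c "
from h import *
s=ctrl.state();print(s['tool_pos'],s['force'],s['width']);snap('wrist','w8')"
```

```text
time: 11.0
tool_pos: [0.4348, -0.2668, 0.0594]
orientation: [0.577, -0.415, 0.578, 0.402]
force: [-8.5, -16.0, 9.8]
width: 0.237
[ 0.43480722 -0.26680452  0.05942783] [ -8.49808946 -16.0075556    9.80939735] 0.23682460437143987
```

View pics/w8.png

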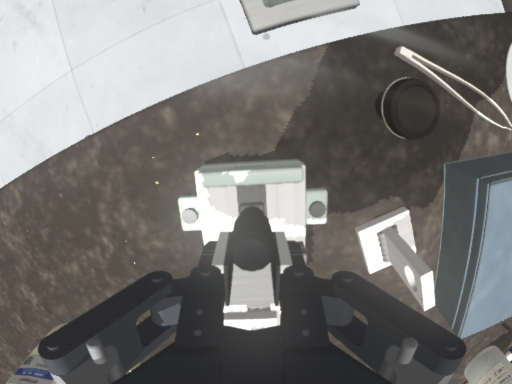

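```bash
python3 -m pendant '80 0 0 0 0; 80 0 0 0 0; 80 0 0 0.0 0; 80 0 0 0.05 2; 80 0 0 0.10 2; 80 0 0 0.15 2; 80 0.02 0 0.17 2; 80 0.02 0 0.17 2'
python3 - <<'E'
from h import *
s=ctrl.state();print(s['tool_pos'],s['q'].round(2));im=snap('wrist','w9');c=cam("wrist")
T=yaw(); print('toolz ang',np.degrees(np.arctan2(T[1,2],T[0,2])))
for n,z in [("jaw_grip",.062),("vise_seat",.022),("coupon1_hole",.079),("coupon2_hole",.057)]:
  for x in ctrl.tip_of("wrist",n): print(n,round(x["confidence"],2),np.round(x["centre"]),np.round(atz("wrist",x["centre"],z,c),4))
crop(im,(250,220),75,"w9c",5)
E
```

```text
time: 11.85
tool_pos: [0.4575, -0.2666, 0.2327]
orientation: [0.57, -0.427, 0.569, 0.411]
force: [0.7, 0.0, -0.5]
width: 0.804
[ 0.45746626 -0.26659324  0.23267714] [ 0.44  0.63  0.04  1.67 -0.02  0.82  1.76]
toolz ang 72.65834454365762
jaw_grip 0.92 [249. 147.] [ 0.4299 -0.2625  0.062 ]
vise_seat 0.84 [250. 221.] [ 0.5286 -0.2924  0.022 ]
coupon1_hole 0.84 [242. 239.] [ 0.5224 -0.2998  0.079 ]
coupon1_hole 0.79 [ 11. 207.] [ 0.3962 -0.6006  0.079 ]
coupon2_hole 0.74 [341. 176.] [ 0.4924 -0.1737  0.057 ]
coupon2_hole 0.44 [242. 241.] [ 0.5366 -0.3045  0.057 ]
```

View pics/w9c.png

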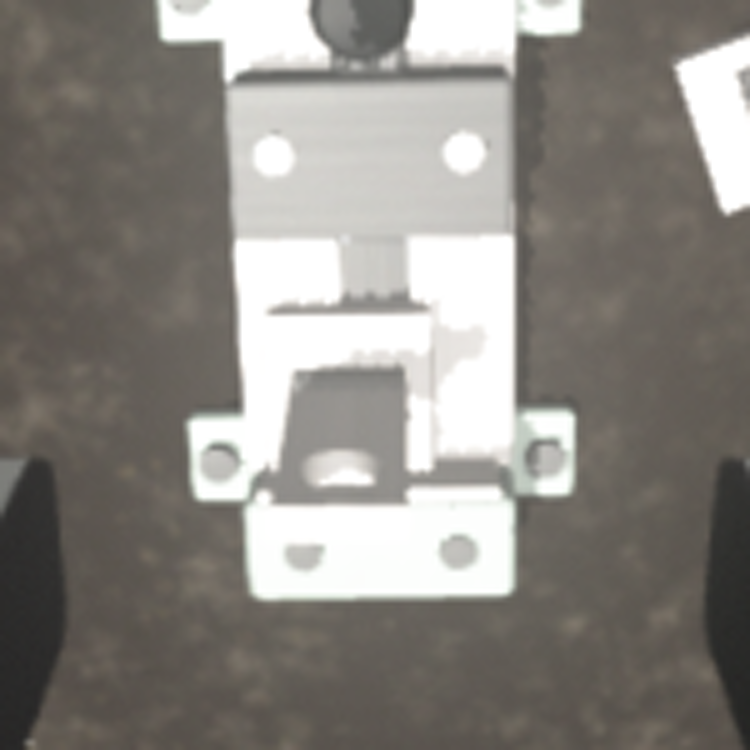

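Run:
```python
from h import *
c=cam("wrist"); s=ctrl.state()
for p,z in [((243.2,245),.097),((243,238.4),.079),((248.8,147),.062),((248.8,145),.079),((246,247.5),.042),((250,192),.042),((246,207),.032),((251.5,254.3),.042)]:
    print(p,atz("wrist",p,z,c).round(4))
K,t,M,_=c; print(t-s['tool_pos'], M@[0,0,-1])
```

```text
(243.2, 245) [ 0.5179 -0.2965  0.097 ]
(243, 238.4) [ 0.519  -0.2978  0.079 ]
(248.8, 147) [ 0.4277 -0.2625  0.062 ]
(248.8, 145) [ 0.4231 -0.2607  0.079 ]
(246, 247.5) [ 0.5499 -0.3055  0.042 ]
(250, 192) [ 0.4815 -0.2786  0.042 ]
(246, 207) [ 0.5015 -0.2902  0.032 ]
(251.5, 254.3) [ 0.5614 -0.3019  0.042 ]
[-0.07365906  0.02602943  0.14178624] [ 0.29049705 -0.10373126 -0.95123671]
```

```bash
python3 -m pendant '80 0.040 -0.015 -0.02 0; 80 0.0675 -0.0334 -0.05 0; 80 0.0675 -0.0334 -0.09 0; 80 0.0675 -0.0334 -0.10 0; 80 0.0675 -0.0334 -0.10 0'
python3 -c "
from h import *
s=ctrl.state();print(s['tool_pos'],s['force'],s['width']);snap('wrist','w10')"
```

```text
time: 12.6
tool_pos: [0.5206, -0.2996, 0.1278]
orientation: [0.569, -0.423, 0.571, 0.414]
force: [0.1, 0.0, 1.0]
width: 0.798
[ 0.52062365 -0.29962068  0.1277767 ] [0.07509062 0.01634403 1.00791851] 0.7980452555473235
```

View pics/w10.png

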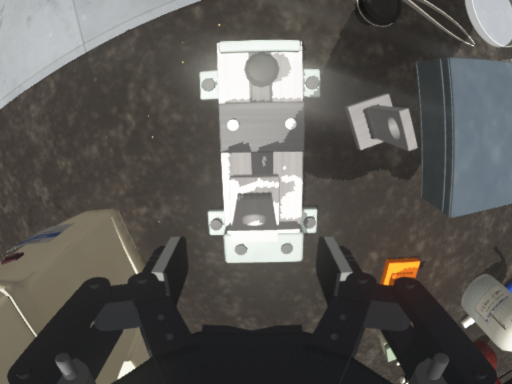

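Run:
```python
from h import *
im=cv2.imread("pics/w10.png")[:,:,::-1]; crop(im,(256,215),50,"w10c",8); c=cam("wrist");s=ctrl.state()
p=s["tool_pos"].copy()
for z in (.127,.097,.079): p[2]=z; print(z,proj("wrist",p,c))
for x in ctrl.tip_of("wrist","coupon1_hole"): print(x["confidence"],np.round(x["centre"],1),atz("wrist",x["centre"],.079,c))
```

```text
0.127 [249.88279335 245.26322127]
0.097 [250.70985409 223.03224561]
0.079 [251.10141674 212.49589862]
```

View pics/w10c.png

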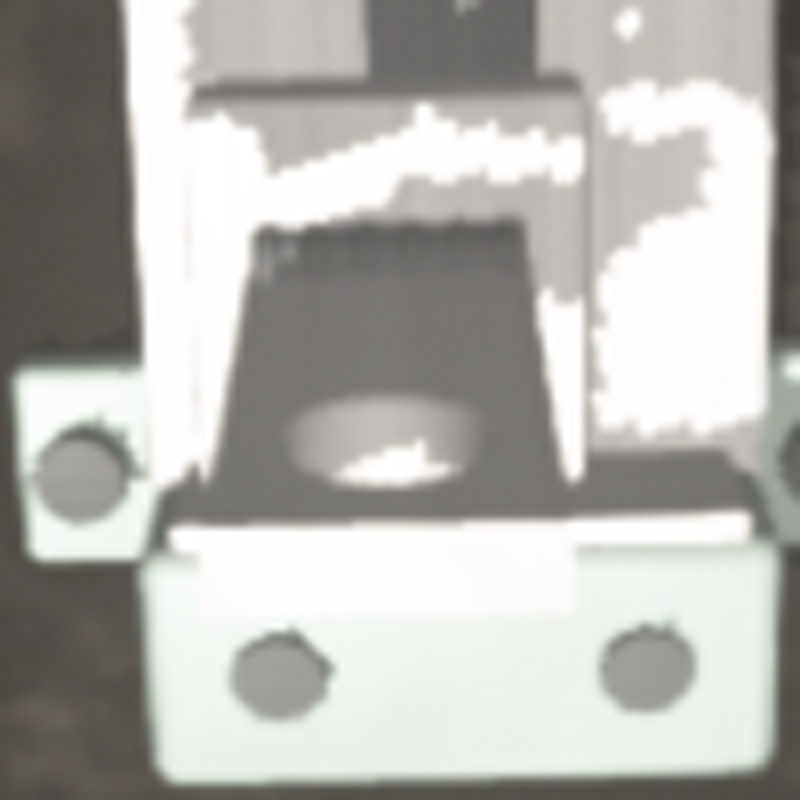

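Run:
```python
from h import *
c=cam("wrist");s=ctrl.state();T=yaw()
X=atz("wrist",(254.5,235.7),.097,c); d=X-s["tool_pos"]; print(X, d@T[:,1], d@T[:,2], s["tool_pos"])
```

```text
[ 0.53167559 -0.30076071  0.097     ] -0.009118285496194941 0.0028411017034420173 [ 0.52181406 -0.30023427  0.13029108]
```

```bash
python3 -m pendant '80 0.010 -0.0005 -0.02 0; 80 0.010 -0.0005 -0.05 0; 80 0.010 -0.0005 -0.076 0; 80 0.010 -0.0005 -0.076 0; 60 0.010 -0.0005 -0.076 0; 40 0.010 -0.0005 -0.076 0; 20 0.010 -0.0005 -0.076 0; 10 0.010 -0.0005 -0.076 0'
python3 -m pendant '10 0 0 0 0; 10 0 0 0 0; 10 0 0 0 0'
python3 -c "
from h import *
s=ctrl.state();print(s['tool_pos'],s['force'],s['width']);snap('wrist','w11')"
```

```text
time: 13.5
tool_pos: [0.5325, -0.3013, 0.0562]
orientation: [0.57, -0.426, 0.57, 0.411]
force: [-2.7, 0.1, 12.7]
width: 0.343
time: 13.8
tool_pos: [0.5326, -0.3014, 0.0565]
orientation: [0.57, -0.426, 0.57, 0.411]
force: [0.0, -0.6, -3.1]
width: 0.34
[ 0.53261666 -0.30136742  0.05654283] [ 0.03660804 -0.62757248 -3.07434109] 0.3402585426500971
```

View pics/w11.png

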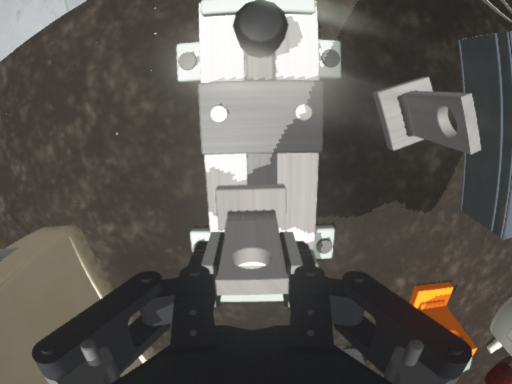

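```bash
python3 -m pendant '10 0 0 0.03 0; 10 0 0 0.07 0; 10 0 0 0.12 0; 10 0 0 0.16 0; 10 -0.01 0.02 0.20 0; 10 -0.02 0.05 0.22 0; 10 -0.03 0.09 0.22 0; 10 -0.04 0.13 0.22 0'
python3 -m pendant '10 -0.01 0.05 0 4; 10 -0.02 0.10 0 8; 10 -0.03 0.15 0 12; 10 -0.04 0.20 0 16; 10 -0.05 0.25 0 20; 10 -0.06 0.30 0 24; 10 -0.07 0.35 0 24.4; 10 -0.085 0.39 0 24.4'
python3 - <<'E'
from h import *
s=ctrl.state();print(s['tool_pos'],s['width'],s['q'].round(2));im=snap('wrist','w12');c=cam("wrist");T=yaw()
print('toolz ang',np.degrees(np.arctan2(T[1,2],T[0,2])))
crop(im,(252,255),55,"w12c",7)
for x in ctrl.tip_of("wrist","coupon1_hole"):
    X=atz("wrist",x["centre"],s['tool_pos'][2]+.0225,c); print(x["confidence"],np.round(x["centre"],1),X,(X-s['tool_pos'])@T)
hookfit(["wrist"],x0=(.579,.2515,np.radians(127)))
E
```

```text
time: 14.65
tool_pos: [0.4919, -0.1701, 0.2769]
orientation: [0.57, -0.426, 0.57, 0.411]
force: [2.2, 0.4, -2.8]
width: 0.341
time: 15.45
tool_pos: [0.4068, 0.221, 0.277]
orientation: [-0.471, 0.537, -0.467, -0.522]
force: [1.2, 0.5, -2.0]
width: 0.342
[0.40677364 0.22098787 0.27699365] 0.3421467420812071 [-0.56  0.48 -0.04  1.81  0.05  0.85  1.07]
toolz ang 97.47337064443693
0.75 [ 31.3 278.9] [0.43950557 0.0967922  0.29949365] [-0.02125367 -0.01665201 -0.1275664 ]
0.57 [249.6 261.6] [0.39847007 0.22914938 0.29949365] [-0.02268438  0.00679946  0.00899977]
center [0.5833 0.2491] ang 128.3 [('wrist', 0, [1.1, 0.1]), ('wrist', 2, [-1.1, 0.1])]
```

View pics/w12.png

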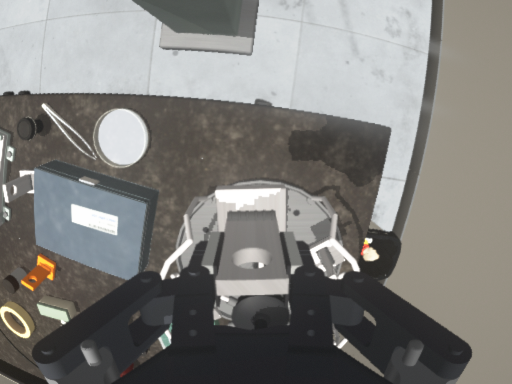

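View pics/w12c.png

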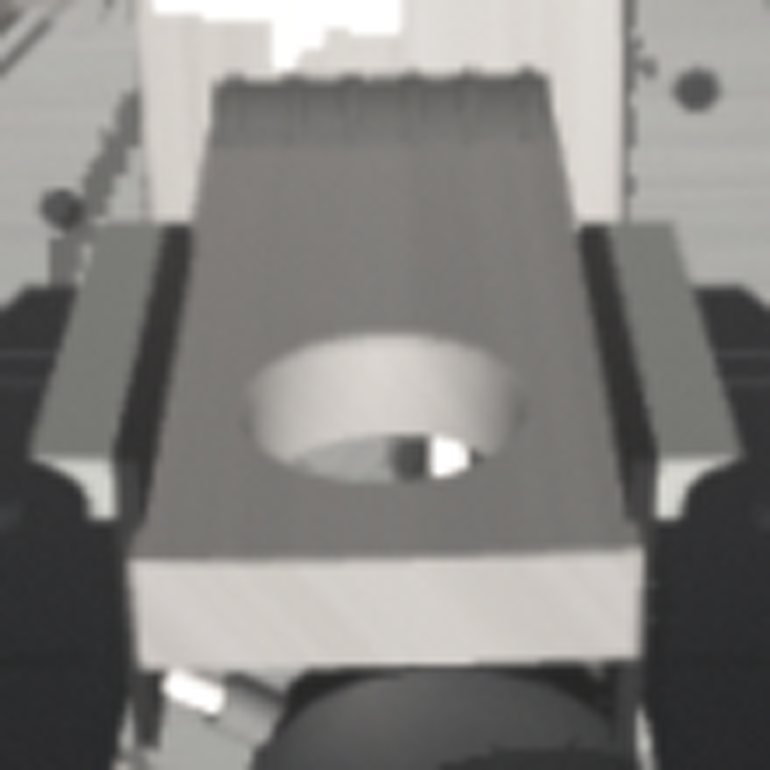

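Run:
```python
from h import *
s=ctrl.state();c=cam("wrist");T=yaw()
for p,dz in [((252,287.1),.0405),((252,279.7),.0405),((252,295),.0405),((252,258.3),.0225)]:
    X=atz("wrist",p,s['tool_pos'][2]+dz,c); print((X-s['tool_pos'])@T)
```

```text
[-0.04056357  0.0021829   0.00140265]
[-0.04062909  0.00602344  0.0014019 ]
[-0.04049088 -0.00207792  0.00140358]
[-0.02262181  0.00583346  0.00139823]
```

```bash
python3 -m pendant '10 0 -0.05 0 0; 10 0.0 -0.09 0 0; 10 0.0 -0.09 0 0;10 0.0 -0.09 0 0'
python3 - <<'E'
from h import *
s=ctrl.state();print(s['tool_pos']);im=snap('wrist','w13');c=cam("wrist")
hookfit(["wrist"],x0=(.579,.2515,np.radians(127)))
hookfit(["wrist","top","side"],x0=(.579,.2515,np.radians(127)))
p=proj("wrist",[.475,.238,.135],c);print(p);crop(im,p,50,"w13c",8)
E
```

```text
time: 16.05
tool_pos: [0.4072, 0.1283, 0.2771]
orientation: [-0.471, 0.536, -0.467, -0.522]
force: [0.3, 0.9, -3.2]
width: 0.339
[0.40717448 0.12825174 0.27712833]
center [0.5817 0.2515] ang 126.0 [('wrist', 2, [-0.1, 0.8]), ('wrist', 1, [0.2, -2.9]), ('wrist', 0, [-0.1, 0.6])]
center [0.5807 0.2501] ang 125.4 [('wrist', 1, [1.1, -0.6]), ('wrist', 2, [-0.1, 0.5]), ('wrist', 0, [0.0, -0.3]), ('top', 4, [0.3, 0.6]), ('top', 3, [-0.3, -1.4]), ('top', 5, [3.5, 1.5]), ('top', 2, [1.2, -1.8]), ('top', 0, [2.5, -0.2]), ('side', 4, [-1.1, -1.3]), ('side', 1, [0.6, -0.5]), ('side', 5, [0.8, 0.6]), ('side', 2, [0.9, 0.0]), ('side', 0, [-2.3, 1.7]), ('side', 3, [-0.9, 1.1])]
[341.6593098  247.07268769]
```

View pics/w13.png

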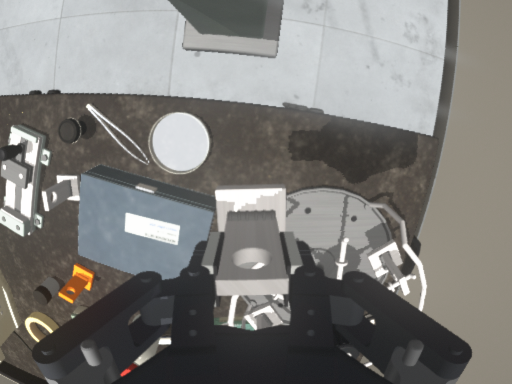

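View pics/w13c.png

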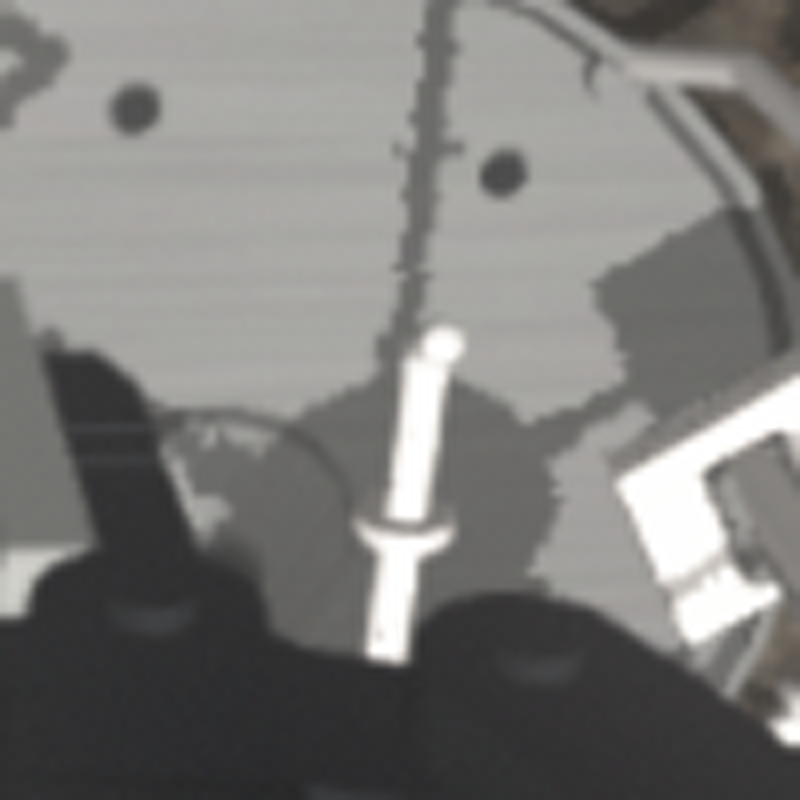

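Run:
```python
from h import *
c=cam("wrist")
P=[]
for p,z in [((441,343),.143),((427,372),.135),((408,500),.135),((405,532),.135),((390,640),.135)]:
    X=atz("wrist",(291+p[0]/8,197+p[1]/8),z,c);P.append(X);d=X[:2]-[.58,.251];print(X.round(4),np.hypot(*d).round(4),np.degrees(np.arctan2(d[1],d[0]))%360)
d=P[1]-P[4];print("dir",np.degrees(np.arctan2(d[1],d[0]))%360)
```

```text
[0.461  0.2384 0.143 ] 0.1197 186.0556316271374
[0.4695 0.2408 0.135 ] 0.111 185.26011959099708
[0.4902 0.2434 0.135 ] 0.0901 184.8112863050776
[0.4955 0.2444 0.135 ] 0.0847 184.45185999084512
[0.5143 0.2472 0.135 ] 0.0658 183.2989533758746
dir 188.1079960621592
```

```bash
python3 -m pendant '10 0.005 0.05 0 0; 10 0.010 0.10 0 0; 10 0.012 0.1060 -0.04 0; 10 0.012 0.1060 -0.09 0; 10 0.012 0.1060 -0.13 0; 10 0.012 0.1060 -0.155 0; 10 0.012 0.1060 -0.162 0; 10 0.012 0.1060 -0.162 0'
python3 - <<'E'
from h import *
s=ctrl.state();print(s['tool_pos'],s['force'])
T=yaw();print('toolz ang',np.degrees(np.arctan2(T[1,2],T[0,2])))
im=snap('wrist','w14');crop(im,(252,255),60,"w14c",6)
snap("side","s14"); im=cv2.imread("pics/s14.png")[:,:,::-1];crop(im,(360,275),40,"s14c",9)
E
```

```text
time: 17.3
tool_pos: [0.4186, 0.2361, 0.1147]
orientation: [-0.469, 0.537, -0.467, -0.523]
force: [0.2, -0.3, -2.4]
width: 0.341
[0.41863652 0.23605952 0.11466057] [ 0.22501248 -0.33546717 -2.40222845]
toolz ang 97.09384192918232
```

View pics/w14c.png

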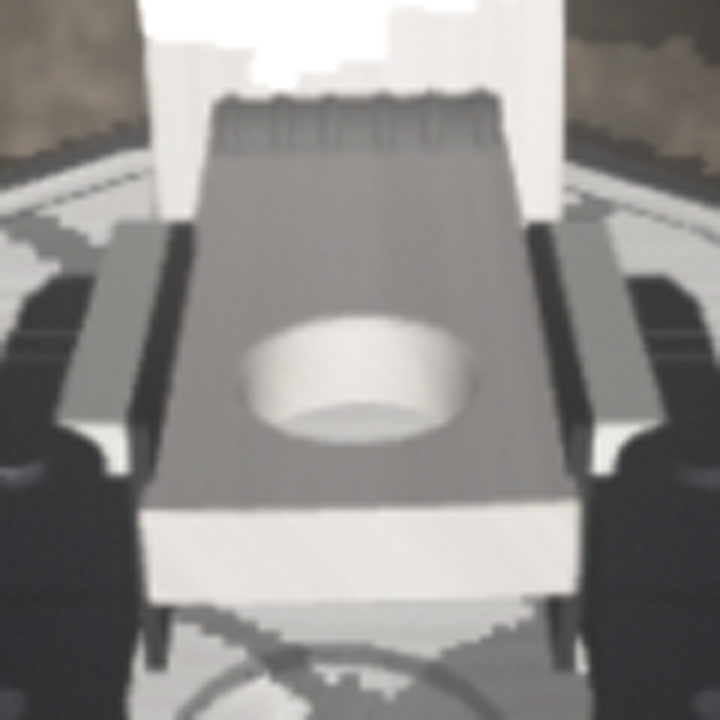

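View pics/s14c.png

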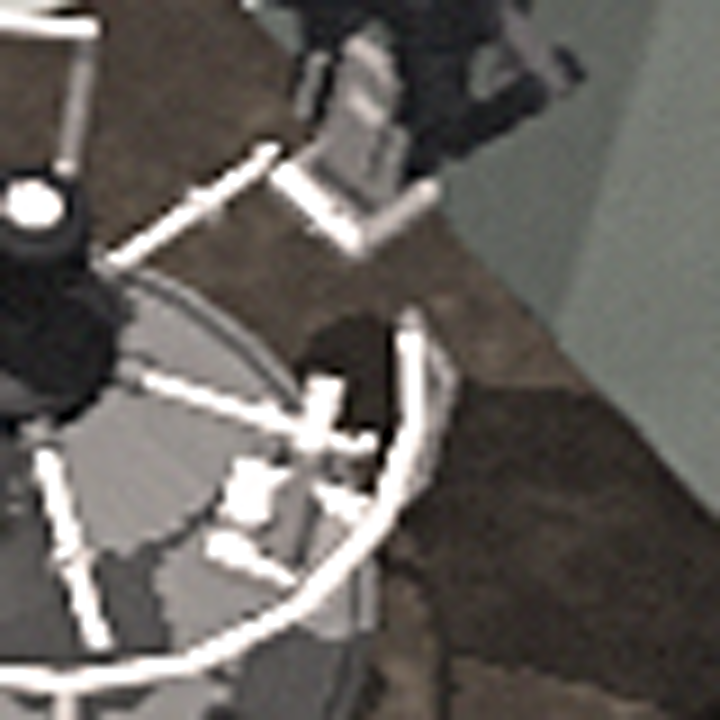

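```bash
python3 -m pendant '10 0.010 -0.002 0.0003 0; 10 0.018 -0.0012 0.0003 0; 10 0.030 0.0004 0.0003 0; 10 0.034 0.0009 0.0003 0; 10 0.034 0.0009 0.0003 0'
python3 - <<'E'
from h import *
s=ctrl.state();print(s['tool_pos'],s['force'])
im=snap('wrist','w15');crop(im,(252,260),50,"w15c",6)
snap("side","s15"); im=cv2.imread("pics/s15.png")[:,:,::-1];crop(im,(355,265),40,"s15c",8)
E
```

```text
time: 17.9
tool_pos: [0.4539, 0.2371, 0.1165]
orientation: [-0.471, 0.537, -0.466, -0.522]
force: [-1.0, 0.1, -3.3]
width: 0.342
[0.4538885  0.23707176 0.11648977] [-0.95536444  0.08020988 -3.30540556]
```

View pics/w15c.png

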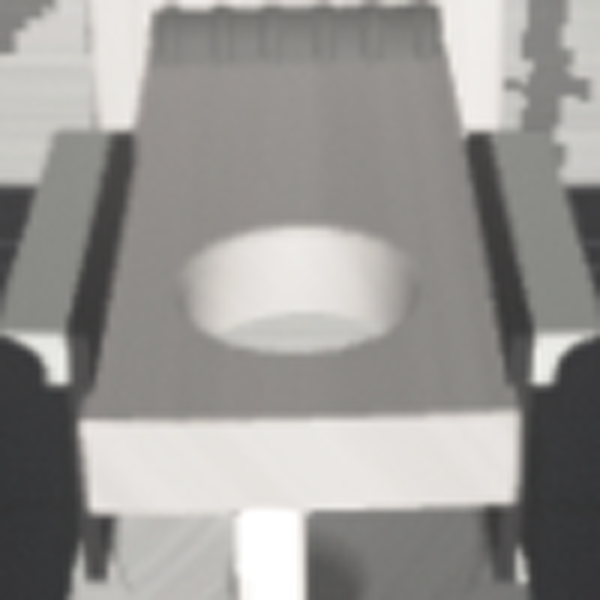

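View pics/s15c.png

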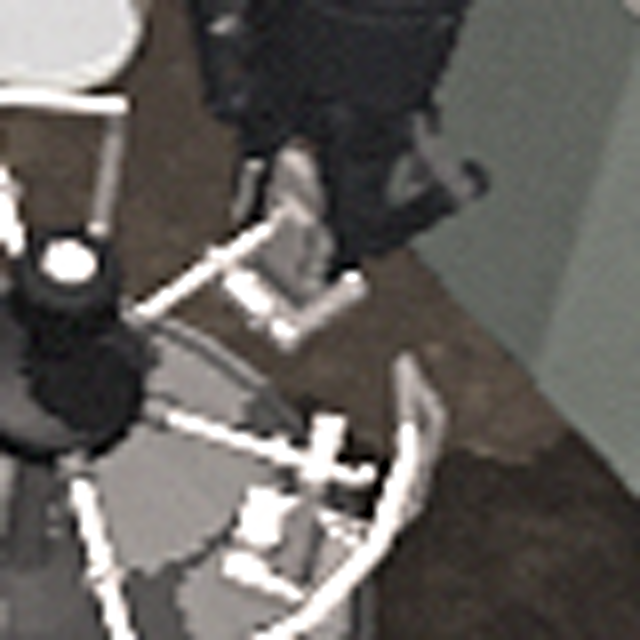

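```bash
python3 -m pendant '10 0 -0.0028 -0.001 0; 10 0 -0.0028 -0.001 0; 10 0 -0.0028 -0.001 0'
python3 - <<'E'
from h import *
s=ctrl.state();print(s['tool_pos'],s['force'])
T=yaw();print('toolz ang',np.degrees(np.arctan2(T[1,2],T[0,2])))
im=snap('wrist','w16');crop(im,(252,280),50,"w16c",6)
E
```

```text
time: 18.3
tool_pos: [0.4529, 0.2343, 0.1154]
orientation: [-0.47, 0.537, -0.466, -0.523]
force: [-0.6, 0.5, -2.4]
width: 0.342
[0.45291542 0.23428316 0.11541559] [-0.61875221  0.46626713 -2.43006856]
toolz ang 97.07381451685251
```

View pics/w16c.png

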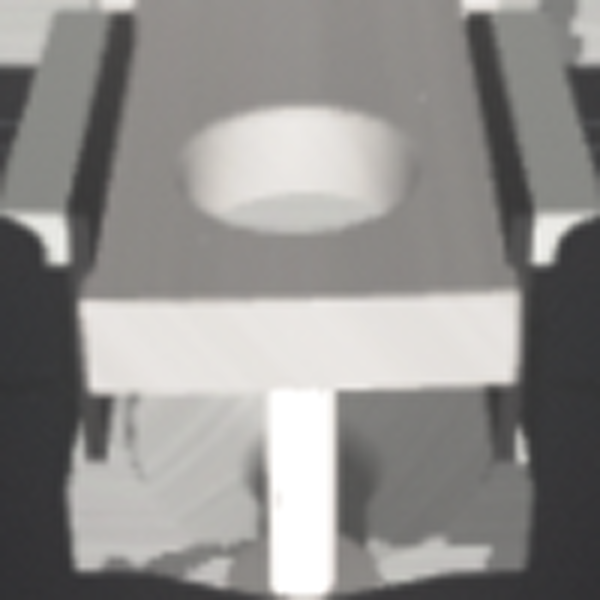

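```bash
python3 -m pendant '10 0.005 0.0006 0 0; 10 0.010 0.0012 0 0; 10 0.015 0.0019 0 0; 10 0.015 0.0019 0 0'
python3 -m pendant '10 0.006 0.0008 0 0; 10 0.012 0.0016 0 0; 10 0.014 0.0017 0 0; 10 0.014 0.0017 0 0'
python3 - <<'E'
from h import *
s=ctrl.state();print(s['tool_pos'],s['force'])
im=snap('wrist','w17');crop(im,(252,280),50,"w17c",6)
snap("side","s17"); im=cv2.imread("pics/s17.png")[:,:,::-1];crop(im,(345,260),40,"s17c",8)
E
```

```text
time: 18.75
tool_pos: [0.4687, 0.2362, 0.1153]
orientation: [-0.47, 0.537, -0.466, -0.522]
force: [-0.1, -0.2, -2.7]
width: 0.336
time: 19.15
tool_pos: [0.4829, 0.2379, 0.1152]
orientation: [-0.471, 0.537, -0.466, -0.522]
force: [-0.9, -0.3, -3.4]
width: 0.345
[0.48289447 0.23786731 0.11524888] [-0.89171791 -0.3120467  -3.37535121]
```

View pics/w17c.png

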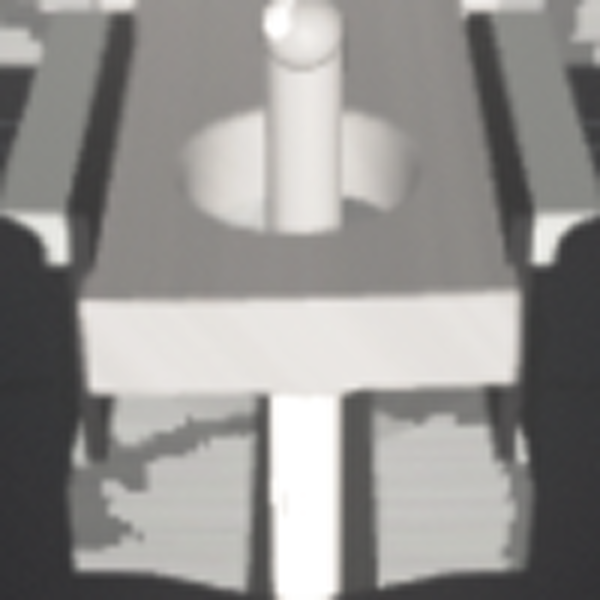

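View pics/s17c.png

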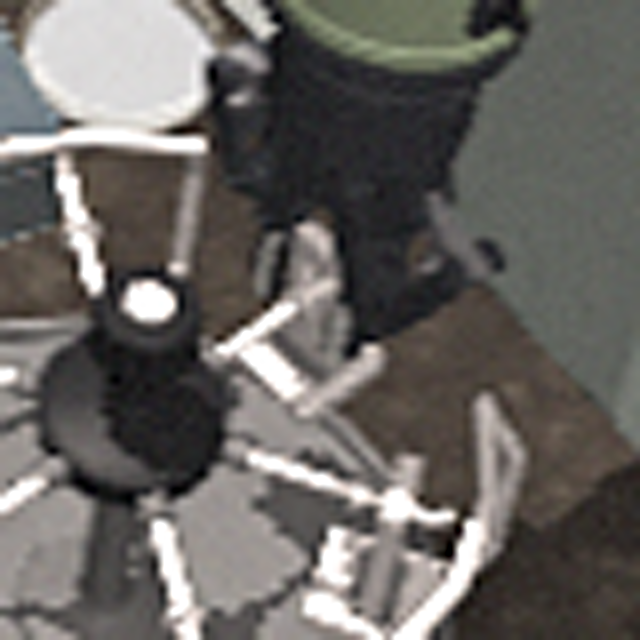

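```bash
python3 -m pendant '10 0 0 -0.004 0; 10 0 0 -0.008 0; 10 0 0 -0.008 0; 45 0 0 -0.008 0; 55 0 0 -0.008 0; 58 0 0 -0.008 0; 58 0 0 -0.008 0; 58 0 0 -0.008 0'
python3 - <<'E'
from h import *
s=ctrl.state();print(s['tool_pos'],s['force'])
im=snap('wrist','w18');crop(im,(252,260),60,"w18c",6)
E
```

```text
time: 20.05
tool_pos: [0.4825, 0.238, 0.1074]
orientation: [-0.47, 0.537, -0.466, -0.522]
force: [-0.2, 0.3, 0.1]
width: 0.584
[0.48251627 0.23796361 0.10736564] [-0.2061001   0.30006558  0.05325819]
```

View pics/w18c.png

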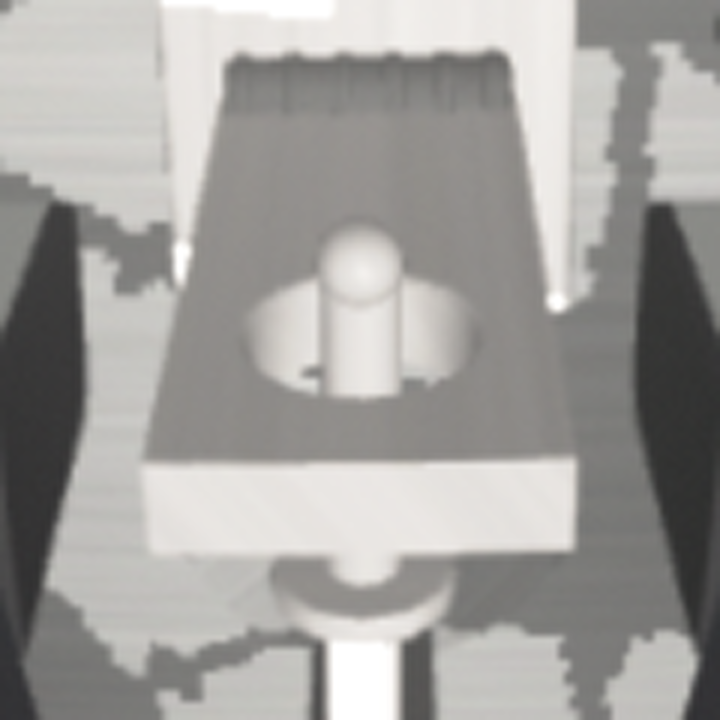

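```bash
python3 -m pendant '60 0 0 0.04 0; 60 0 0 0.08 0; 80 0 0 0.125 0; 100 0.03 0.004 0.14 0; 100 0.07 0.009 0.14 0; 100 0.0963 0.0132 0.13 0; 100 0.0963 0.0132 0.10 0; 100 0.0963 0.0132 0.076 0'
python3 - <<'E'
from h import *
s=ctrl.state();print(s['tool_pos'],s['force'],s['width'])
im=snap('wrist','w19')
E
```

```text
time: 20.9
tool_pos: [0.579, 0.2509, 0.1817]
orientation: [-0.47, 0.537, -0.466, -0.522]
force: [-0.1, 0.0, 0.2]
width: 1.001
[0.57895863 0.25090394 0.18169919] [-0.06948054  0.0333194   0.16237612] 1.0013283643883277
```

View pics/w19.png

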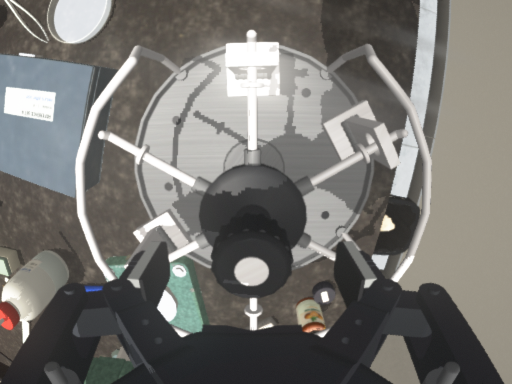

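```bash
python3 -m pendant '40 0 0 0 0; 20 0 0 0 0; 20 0 0 0 0; 20 0 0 0 0; 20 0 0 0 0; 20 0 0 0 0'
python3 -m pendant '20 0 0 0 -4; 20 0 0 0 -9; 20 0 0 0 -14; 20 0 0 0 -19; 20 0 0 0 -24; 20 0 0 0 -28; 20 0 0 0 -30; 20 0 0 0 -30'
python3 -m pendant '20 0 0 0 -4; 20 0 0 0 -9; 20 0 0 0 -14; 20 0 0 0 -19; 20 0 0 0 -24; 20 0 0 0 -28; 20 0 0 0 -30; 20 0 0 0 -30'
python3 - <<'E'
from h import *
s=ctrl.state();print(s['tool_pos'],s['force'],s['width'],s['q'].round(2))
T=yaw();print('toolz ang',np.degrees(np.arctan2(T[1,2],T[0,2])))
im=snap('wrist','w20')
E
```

```text
time: 21.55
tool_pos: [0.5778, 0.2507, 0.1799]
orientation: [-0.469, 0.537, -0.467, -0.523]
force: [-2.3, -0.4, 7.8]
width: 0.445
time: 22.35
tool_pos: [0.5778, 0.2513, 0.18]
orientation: [0.589, -0.397, 0.59, 0.384]
force: [2.2, 5.2, -11.4]
width: 0.448
time: 23.15
tool_pos: [0.5781, 0.252, 0.18]
orientation: [0.669, -0.231, 0.672, 0.219]
force: [7.0, 5.8, -15.4]
width: 0.444
[0.57814223 0.25195753 0.18003464] [  7.01837698   5.80908416 -15.35070814] 0.44423555706700263 [-0.58  0.87  0.24  1.33 -0.21  0.98  0.35]
toolz ang 37.10391236756404
```

View pics/w20.png

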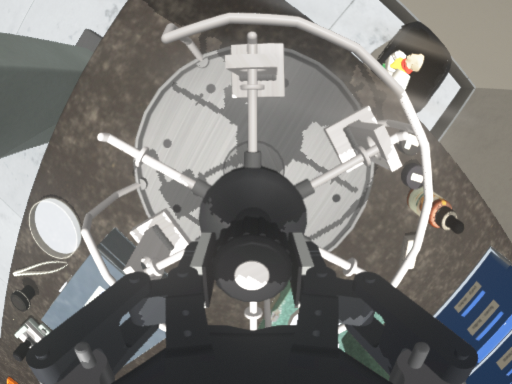

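```bash
python3 -m pendant '90 0 0 0 0; 90 0 0 0 0; 90 0 0 0 0; 90 0 0 0.05 0; 90 -0.01 -0.01 0.1 0; 90 -0.03 -0.03 0.14 0; 90 -0.06 -0.06 0.16 6; 90 -0.09 -0.10 0.16 12'
python3 -m pendant '80 -0.01 -0.05 0 5; 80 -0.02 -0.10 0 10; 80 -0.03 -0.15 0 15; 80 -0.04 -0.20 0 20; 80 -0.05 -0.25 0 21; 80 -0.05 -0.29 -0.03 21; 80 -0.05 -0.30 -0.07 21; 80 -0.05 -0.30 -0.10 21'
python3 - <<'E'
from h import *
s=ctrl.state();print(s['tool_pos'],s['q'].round(2));im=snap('wrist','w21');c=cam("wrist")
T=yaw();print('toolz ang',np.degrees(np.arctan2(T[1,2],T[0,2])))
for x in ctrl.tip_of("wrist","coupon2_hole"): print(round(x["confidence"],2),np.round(x["centre"]),np.round(atz("wrist",x["centre"],.057,c),4))
E
```

```text
time: 24.0
tool_pos: [0.4875, 0.1517, 0.3424]
orientation: [0.643, -0.303, 0.642, 0.29]
force: [3.2, -1.3, -0.5]
width: 0.898
time: 24.8
tool_pos: [0.4366, -0.1507, 0.241]
orientation: [0.58, -0.414, 0.577, 0.401]
force: [1.2, 1.1, -0.7]
width: 0.8
[ 0.43661216 -0.15065214  0.24099125] [ 0.18  0.53  0.13  1.88 -0.09  0.72  1.58]
toolz ang 70.41474476140309
0.69 [248. 221.] [ 0.4939 -0.1745  0.057 ]
```

View pics/w21.png

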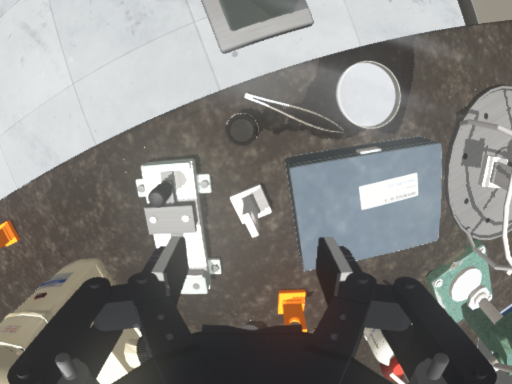

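Run:
```python
from h import *
im=cv2.imread("pics/w21.png")[:,:,::-1];crop(im,(250,210),32,"w21c",12)
```

```text
(no output)
```

View pics/w21c.png

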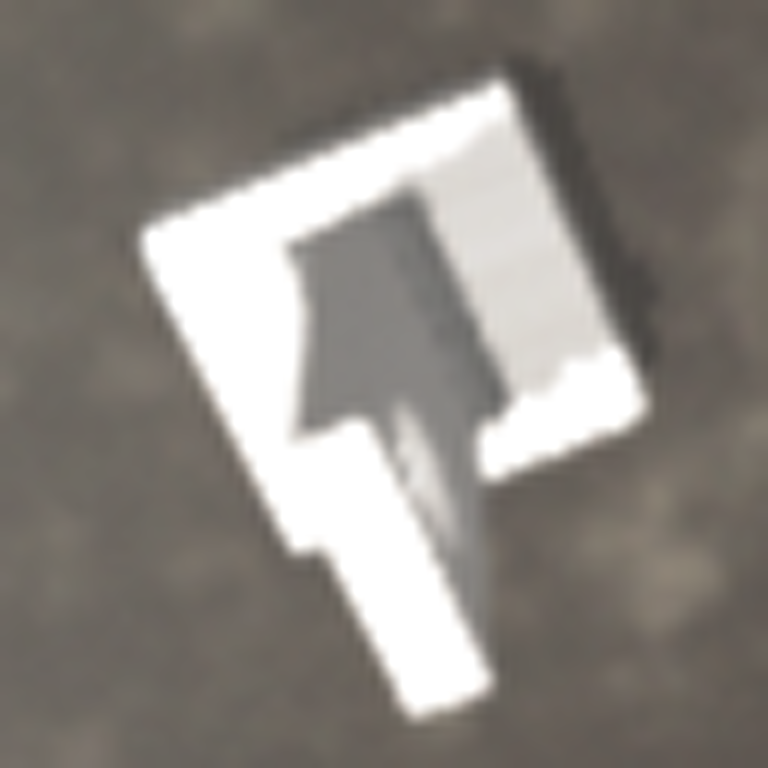

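Run:
```python
from h import *
c=cam("wrist");f=lambda p,z:atz("wrist",(218+p[0]/12,178+p[1]/12),z,c)[:2]
W=[f(p,.075) for p in [(292,442),(370,420),(490,685),(415,717)]]; print(np.round(W,4))
d=W[2]-W[1]; print(np.hypot(*d),np.degrees(np.arctan2(d[1],d[0]))); e=W[1]-W[0]; print(np.hypot(*e)); print("ctr",np.mean(W,0))
F=[f(p,.010) for p in [(143,238),(505,82),(645,408),(290,548)]]
for i in range(4):
    d=F[(i+1)%4]-F[i];print("foot",np.hypot(*d).round(4),np.degrees(np.arctan2(d[1],d[0])))
print("ctr",np.mean(F,0))
```

```text
[[ 0.4794 -0.1751]
 [ 0.4797 -0.1674]
 [ 0.5094 -0.1659]
 [ 0.5103 -0.1738]]
0.02974695588368665 2.9835716744794
0.007616307763440674
ctr [ 0.4946985 -0.1705583]
foot 0.0438 94.87074852456458
foot 0.0415 3.2975516393016595
foot 0.0437 -86.14918614828939
foot 0.0407 -176.59653583729724
ctr [ 0.49424098 -0.17078635]
```

```bash
python3 -m pendant '75 0.01 0 -0.02 -8; 75 0.02 0 -0.04 -16; 75 0.03 0 -0.05 -24; 75 0.04 -0.01 -0.06 -32; 75 0.05 -0.02 -0.07 -40; 75 0.06 -0.02 -0.08 -48; 75 0.06 -0.02 -0.09 -56; 75 0.06 -0.02 -0.09 -64'
python3 -m pendant '75 0 0 -0.02 -3; 75 0 0 -0.02 -3; 75 0 0 -0.02 -3; 75 0 0 -0.02 -3'
python3 - <<'E'
from h import *
s=ctrl.state();print(s['tool_pos'],s['q'].round(2));im=snap('wrist','w22');c=cam("wrist")
T=yaw();print('toolz ang',np.degrees(np.arctan2(T[1,2],T[0,2])))
p=proj("wrist",[.4945,-.1707,.075],c);print(p)
for x in ctrl.tip_of("wrist","coupon2_hole"): print(round(x["confidence"],2),np.round(x["centre"]),np.round(atz("wrist",x["centre"],.057,c),4))
crop(im,p,45,"w22c",8)
E
```

```text
time: 25.7
tool_pos: [0.4971, -0.1675, 0.1511]
orientation: [0.704, -0.043, 0.708, 0.034]
force: [0.1, -0.2, 0.8]
width: 0.751
time: 26.1
tool_pos: [0.4977, -0.1675, 0.1325]
orientation: [0.705, -0.025, 0.708, 0.017]
force: [0.1, -0.2, -0.5]
width: 0.751
[ 0.49768094 -0.16747296  0.13245185] [ 0.04  0.82  0.41  1.79 -0.49  0.63  0.8 ]
toolz ang 3.3412727600889047
[247.8868623  213.37856126]
0.57 [250. 209.] [ 0.4961 -0.1741  0.057 ]
```

View pics/w22.png

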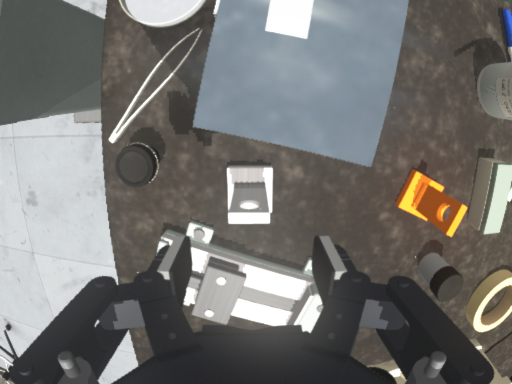

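View pics/w22c.png

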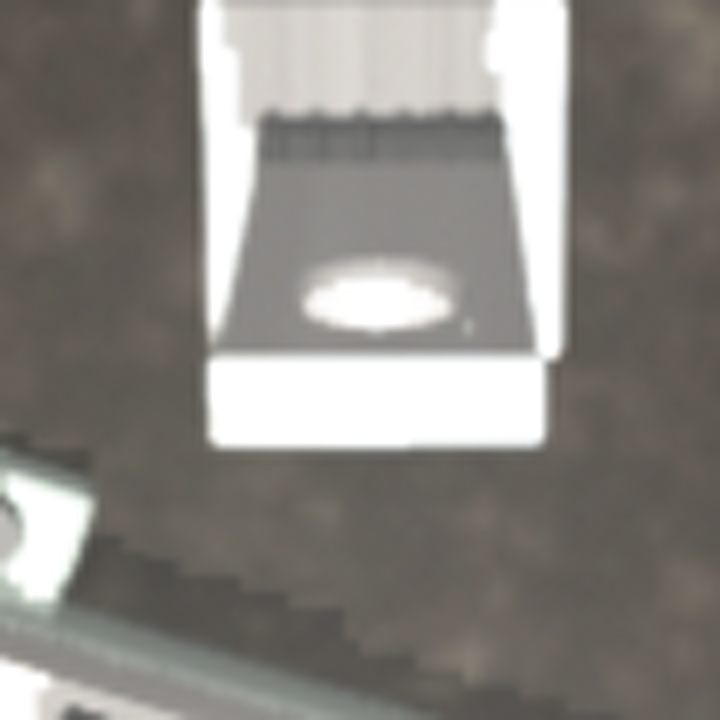

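Run:
```python
from h import *
c=cam("wrist");s=ctrl.state();T=yaw()
X=atz("wrist",(249.2,217.8),.075,c); d=X-s["tool_pos"]; print(X, d@T[:,1], d@T[:,2], s["tool_pos"])
for p,z in [((206,218),.01),((228,195),.01)]: print(atz("wrist",p,z,c))
```

```text
[ 0.49551646 -0.17404282  0.075     ] -0.005753532686282848 -0.00206239316779029 [ 0.4974627  -0.16751129  0.1320454 ]
[ 0.45436443 -0.2046786   0.01      ]
[ 0.47514517 -0.1797694   0.01      ]
```

```bash
python3 -m pendant '65 -0.003 -0.0065 -0.02 0; 65 -0.003 -0.0065 -0.05 0; 65 -0.003 -0.0065 -0.08 0; 65 -0.003 -0.0065 -0.097 0; 65 -0.003 -0.0065 -0.097 0; 40 -0.003 -0.0065 -0.097 0; 20 -0.003 -0.0065 -0.097 0; 10 -0.003 -0.0065 -0.097 0'
python3 -m pendant '10 0 0 0 0; 10 0 0 0 0; 10 0 0 0 0; 10 0 0 0 0'
python3 -c "
from h import *
s=ctrl.state();print(s['tool_pos'],s['force'],s['width']);im=snap('wrist','w23');crop(im,(252,260),60,'w23c',6)"
```

```text
time: 27.0
tool_pos: [0.4951, -0.1742, 0.0364]
orientation: [0.706, -0.025, 0.708, 0.016]
force: [-0.9, 0.3, 8.5]
width: 0.342
time: 27.4
tool_pos: [0.4952, -0.1742, 0.0364]
orientation: [0.706, -0.025, 0.708, 0.016]
force: [0.7, 0.5, 0.1]
width: 0.338
[ 0.49515356 -0.17417101  0.03642908] [0.65598769 0.48071017 0.12849923] 0.3379581172962056
```

View pics/w23c.png

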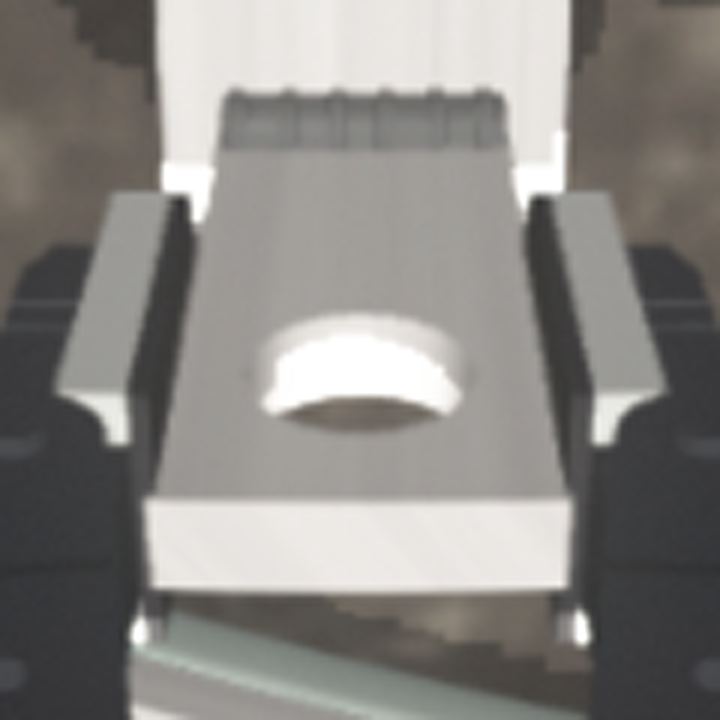

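```bash
python3 -m pendant '10 0 0 0.03 0; 10 0 0 0.07 0; 10 0 0 0.12 0; 10 0 0 0.16 7; 10 0 0 0.20 15; 10 0 0.02 0.22 23; 10 -0.01 0.05 0.22 31; 10 -0.02 0.09 0.22 39'
python3 -m pendant '10 -0.01 0.05 0 7; 10 -0.02 0.10 0 14; 10 -0.03 0.15 0 21; 10 -0.04 0.20 0 28; 10 -0.045 0.25 0 35; 10 -0.05 0.30 0 43; 10 -0.05 0.32 0 51; 10 -0.05 0.322 0 55'
python3 -c "
from h import *
s=ctrl.state();print(s['tool_pos'],s['force'],s['width'],s['q'].round(2))
T=yaw();print('toolz ang',np.degrees(np.arctan2(T[1,2],T[0,2])));im=snap('wrist','w24')"
```

```text
time: 28.25
tool_pos: [0.4747, -0.0842, 0.2569]
orientation: [0.66, -0.261, 0.658, 0.252]
force: [1.0, 0.5, -3.6]
width: 0.34
time: 29.05
tool_pos: [0.4238, 0.2412, 0.2566]
orientation: [-0.466, 0.538, -0.46, -0.531]
force: [0.7, -1.6, -3.1]
width: 0.341
[0.42375449 0.24115072 0.25655398] [ 0.69018097 -1.62168613 -3.07980883] 0.3405059481916203 [-0.64  0.54  0.09  1.77 -0.05  0.82  1.18]
toolz ang 98.13917095748468
```

View pics/w24.png

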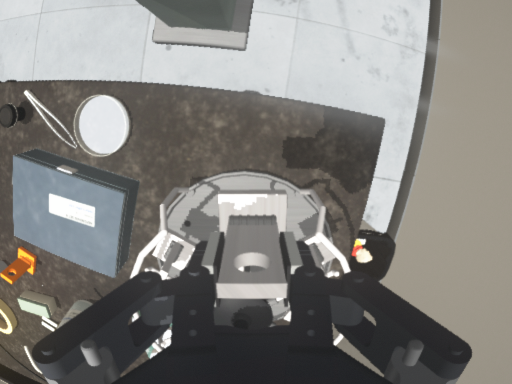

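```bash
python3 -m pendant '10 -0.004 -0.011 -0.03 -1; 10 -0.004 -0.011 -0.07 -1; 10 -0.004 -0.011 -0.11 -1; 10 -0.004 -0.011 -0.135 -1; 10 -0.004 -0.011 -0.1396 -1; 10 -0.004 -0.011 -0.1396 -1; 10 -0.004 -0.011 -0.1396 -1'
python3 -m pendant '10 0.01 0.0012 0 0; 10 0.02 0.0024 0 0; 10 0.032 0.0038 0 0; 10 0.032 0.0038 0 0; 10 0.032 0.0038 0 0'
python3 -c "
from h import *
s=ctrl.state();print(s['tool_pos'],s['force'])
T=yaw();print('toolz ang',np.degrees(np.arctan2(T[1,2],T[0,2])));im=snap('wrist','w25');crop(im,(252,280),50,'w25c',6)"
```

```text
time: 29.8
tool_pos: [0.4207, 0.2285, 0.1183]
orientation: [-0.471, 0.534, -0.465, -0.526]
force: [-0.4, -0.3, -1.8]
width: 0.347
time: 30.3
tool_pos: [0.4526, 0.2323, 0.1191]
orientation: [-0.472, 0.534, -0.464, -0.526]
force: [-0.4, -0.7, -3.3]
width: 0.343
[0.45255844 0.23233254 0.11908078] [-0.39666104 -0.74653087 -3.28301675]
toolz ang 97.10319797323204
```

View pics/w25c.png

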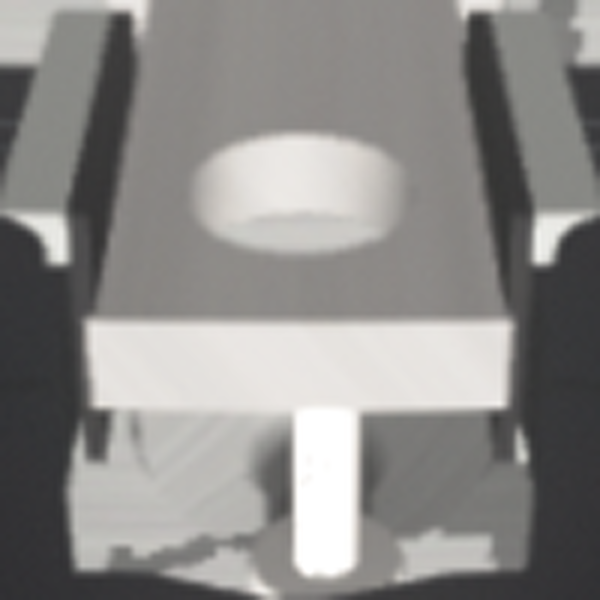

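```bash
python3 -m pendant '10 0 0.0024 -0.002 0; 10 0 0.0024 -0.002 0; 10 0 0.0024 -0.002 0'
python3 -c "
from h import *
s=ctrl.state();print(s['tool_pos'],s['force']);im=snap('wrist','w26');crop(im,(252,280),50,'w26c',6)"
```

```text
time: 30.65
tool_pos: [0.4521, 0.2348, 0.117]
orientation: [-0.472, 0.534, -0.464, -0.526]
force: [-0.2, 0.7, -3.0]
width: 0.34
[0.45211917 0.23483389 0.11695094] [-0.21411615  0.69728247 -2.99897143]
```

View pics/w26c.png

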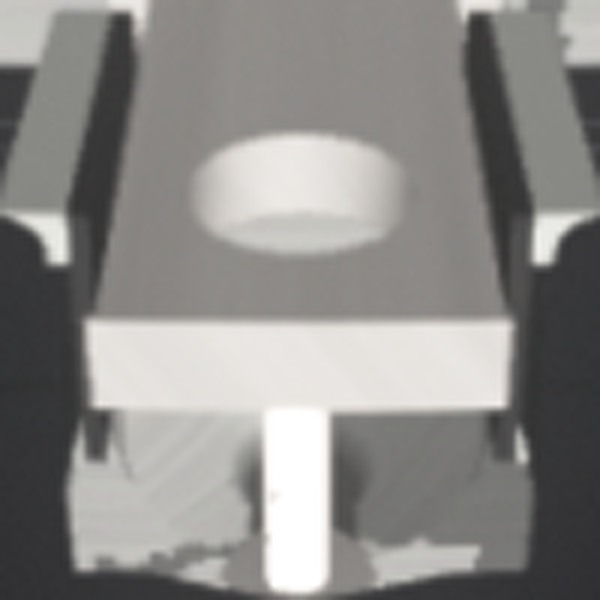

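Bar is centred at crop column 297; advance.

```bash
python3 -m pendant '10 0.005 0.0006 0 0; 10 0.010 0.0012 0 0; 10 0.015 0.0018 0 0; 10 0.015 0.0018 0 0'
python3 -m pendant '10 0.006 0.0008 0 0; 10 0.012 0.0016 0 0; 10 0.015 0.0018 0 0; 10 0.015 0.0018 0 0'
python3 - <<'E'
from h import *
s=ctrl.state();print(s['tool_pos'],s['force'])
im=snap('wrist','w27');crop(im,(252,280),50,"w27c",6)
E
```

```text
time: 31.1
tool_pos: [0.4679, 0.2365, 0.1169]
orientation: [-0.472, 0.534, -0.464, -0.526]
force: [-0.6, -0.4, -2.5]
width: 0.34
time: 31.5
tool_pos: [0.4833, 0.2382, 0.1168]
orientation: [-0.472, 0.534, -0.464, -0.526]
force: [-0.1, -1.0, -2.9]
width: 0.341
[0.48331973 0.2382307  0.11678484] [-0.12678245 -0.95248078 -2.94786365]
```

View pics/w27c.png

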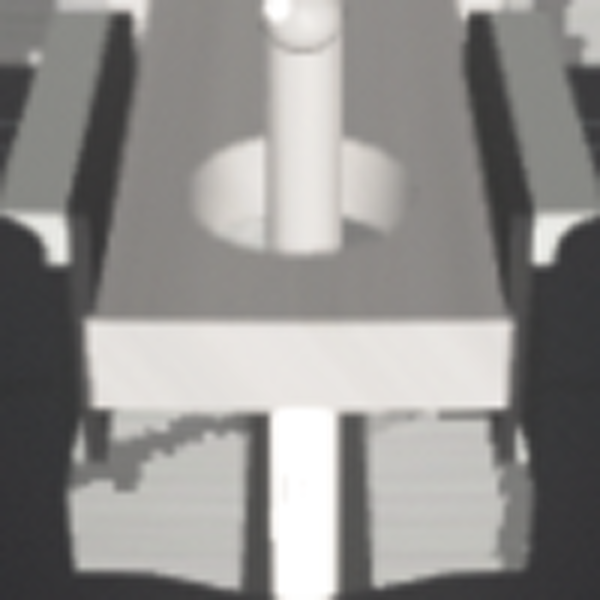

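```bash
python3 -m pendant '10 -0.002 0 -0.004 0; 10 -0.002 0 -0.008 0; 10 -0.002 0 -0.008 0; 45 -0.002 0 -0.008 0; 55 -0.002 0 -0.008 0; 58 -0.002 0 -0.008 0; 58 -0.002 0 -0.008 0; 58 -0.002 0 -0.008 0'
python3 -c "
from h import *
s=ctrl.state();print(s['tool_pos'],s['force']);im=snap('wrist','w28');crop(im,(252,260),60,'w28c',6)"
```

```text
time: 32.35
tool_pos: [0.481, 0.2383, 0.1088]
orientation: [-0.472, 0.534, -0.464, -0.526]
force: [0.2, -0.4, 0.1]
width: 0.581
[0.48099955 0.23825977 0.10883616] [ 0.18511712 -0.4168012   0.09533725]
```

View pics/w28c.png

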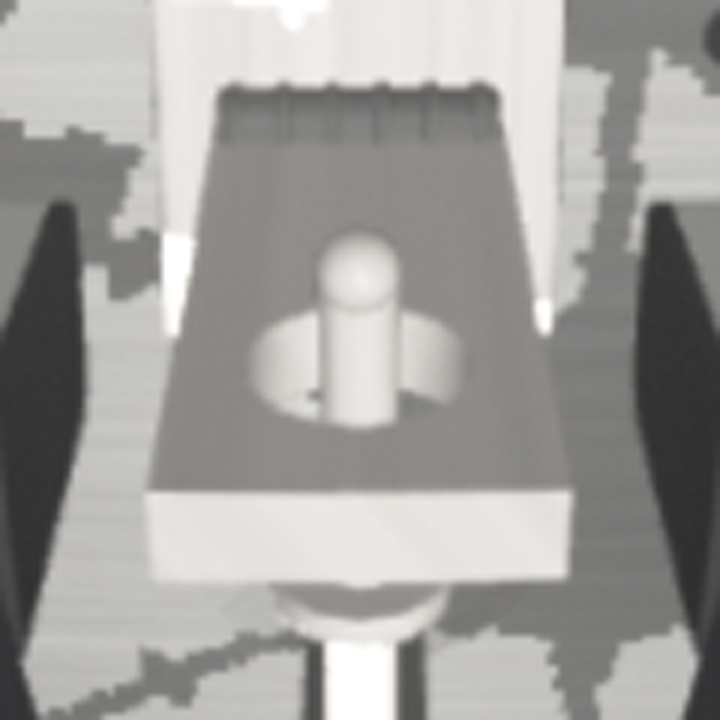

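```bash
python3 -m pendant '60 0 0 0.04 0; 60 0 0 0.08 0; 60 0 0 0.13 0; 80 -0.02 -0.04 0.17 -4; 80 -0.02 -0.09 0.17 -8; 80 -0.02 -0.14 0.17 -12; 80 -0.02 -0.19 0.17 -16; 80 -0.02 -0.24 0.17 -20'
python3 -m pendant '80 -0.005 -0.05 0 -2; 80 -0.01 -0.10 0 -4; 80 -0.015 -0.15 -0.02 -4.5; 80 -0.02 -0.20 -0.04 -4.5; 80 -0.025 -0.25 -0.06 -4.5; 80 -0.025 -0.265 -0.08 -4.5; 80 -0.025 -0.265 -0.10 -4.5; 80 -0.025 -0.265 -0.10 -4.5'
python3 - <<'E'
from h import *
c=cam("wrist");s=ctrl.state();im=snap('wrist','w29');print(s['tool_pos'])
T=yaw();print('toolz ang',np.degrees(np.arctan2(T[1,2],T[0,2])))
for x in ctrl.tip_of("wrist","jaw_grip"): print(round(x["confidence"],2),np.round(x["centre"]),np.round(atz("wrist",x["centre"],.062,c),4))
t=snap("top","t29"); cv2.imwrite("pics/t29c.png",cv2.resize(t[140:270,120:320,::-1],None,fx=4,fy=4,interpolation=cv2.INTER_CUBIC))
E
```

```text
time: 33.2
tool_pos: [0.4606, 0.0035, 0.2791]
orientation: [0.557, -0.445, 0.55, 0.435]
force: [0.4, 0.6, -0.5]
width: 0.797
time: 34.0
tool_pos: [0.4346, -0.2615, 0.1773]
orientation: [0.573, -0.421, 0.568, 0.414]
force: [0.2, 1.3, 0.9]
width: 0.802
[ 0.43456335 -0.26153946  0.17727428]
toolz ang 72.43537385521019
0.71 [244. 182.] [ 0.4301 -0.2664  0.062 ]
```

View pics/w29.png

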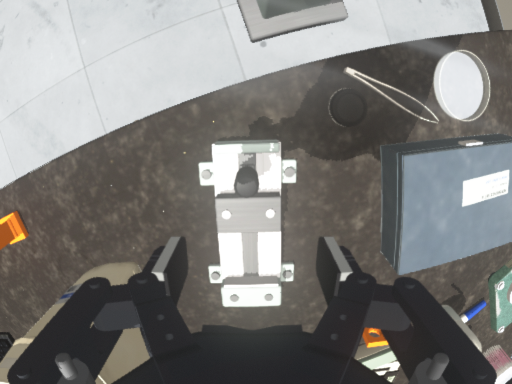

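View pics/t29c.png

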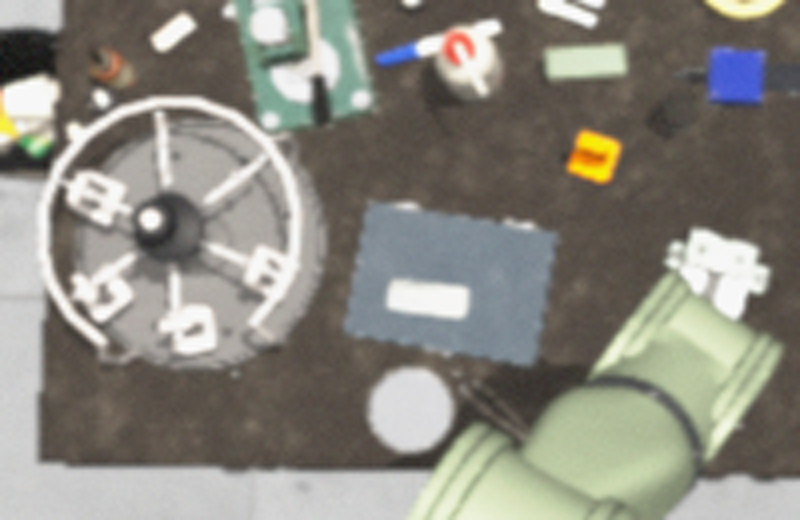

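```bash
python3 -m pendant '80 -0.001 -0.0055 -0.04 0; 80 -0.001 -0.0055 -0.08 0; 80 -0.001 -0.0055 -0.11 0; 80 -0.001 -0.0055 -0.12 0; 50 -0.001 -0.0055 -0.12 0; 20 -0.001 -0.0055 -0.12 0; 10 -0.001 -0.0055 -0.12 0; 10 -0.001 -0.0055 -0.12 0'
python3 -m pendant '10 0 0 0 0; 10 0.008 -0.0024 0 0; 10 0.016 -0.0048 0 0; 10 0.024 -0.0072 0 0; 10 0.030 -0.009 0 0; 10 0.034 -0.010 0 0; 10 0.036 -0.0106 0 0; 10 0.036 -0.0106 0 0'
python3 -c "
from h import *
s=ctrl.state();print(s['tool_pos'],s['force'],s['width']);im=snap('wrist','w30')"
```

```text
time: 34.95
tool_pos: [0.4357, -0.2671, 0.0618]
orientation: [0.574, -0.424, 0.567, 0.412]
force: [-1.5, 0.0, 16.8]
width: 0.243
time: 35.75
tool_pos: [0.4654, -0.2756, 0.0618]
orientation: [0.571, -0.419, 0.57, 0.416]
force: [-39.9, 13.6, 23.2]
width: 0.236
[ 0.46536316 -0.27557426  0.06180022] [-39.93935408  13.6426978   23.16717923] 0.23611734624873562
```

View pics/w30.png

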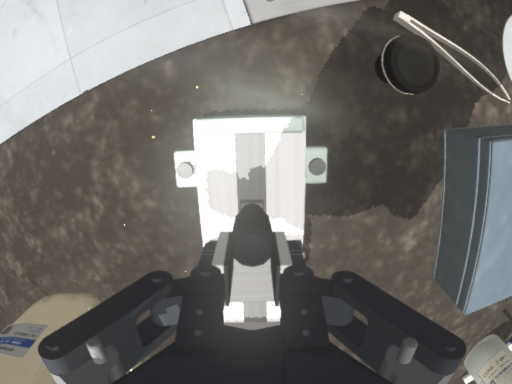

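```bash
python3 -m pendant '80 0 0 0 0; 80 0 0 0 0; 80 0 0 0 0; 80 0 0 0.04 0; 80 0 0 0.09 0; 80 0 0 0.14 0; 80 -0.02 0.02 0.17 0; 80 -0.03 0.05 0.19 0'
python3 -m pendant '80 0 0.04 0.02 0; 80 0 0.08 0.03 0; 80 0 0.08 0.03 0; 80 0 0.08 0.03 0;80 0 0.08 0.03 0'
python3 - <<'E'
from h import *
c=cam("wrist");s=ctrl.state();im=snap('wrist','w31');print(s['tool_pos'],s['force'])
for n,z in [("jaw_grip",.062),("vise_seat",.022)]:
  for x in ctrl.tip_of("wrist",n): print(n,round(x["confidence"],2),np.round(x["centre"]),np.round(atz("wrist",x["centre"],z,c),4))
t=snap("side","s31"); cv2.imwrite("pics/s31c.png",cv2.resize(t[220:345,245:400,::-1],None,fx=4.8,fy=4.8,interpolation=cv2.INTER_CUBIC))
cv2.imwrite("pics/s31d.png",cv2.resize(t[155:255,185:345,::-1],None,fx=5,fy=5,interpolation=cv2.INTER_CUBIC))
E
```

```text
time: 36.6
tool_pos: [0.4348, -0.2264, 0.2542]
orientation: [0.572, -0.42, 0.569, 0.414]
force: [0.7, 0.8, 0.2]
width: 0.801
time: 37.1
tool_pos: [0.4349, -0.1471, 0.2842]
orientation: [0.573, -0.42, 0.57, 0.414]
force: [-0.0, -0.2, 0.0]
width: 0.802
[ 0.43491727 -0.14710531  0.28424507] [-0.03306612 -0.16308974  0.00209173]
jaw_grip 0.91 [168. 210.] [ 0.4634 -0.2744  0.062 ]
vise_seat 0.73 [180. 243.] [ 0.5313 -0.2958  0.022 ]
```

View pics/w31.png

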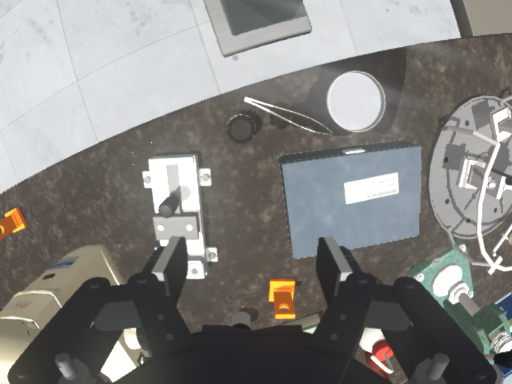

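View pics/s31c.png

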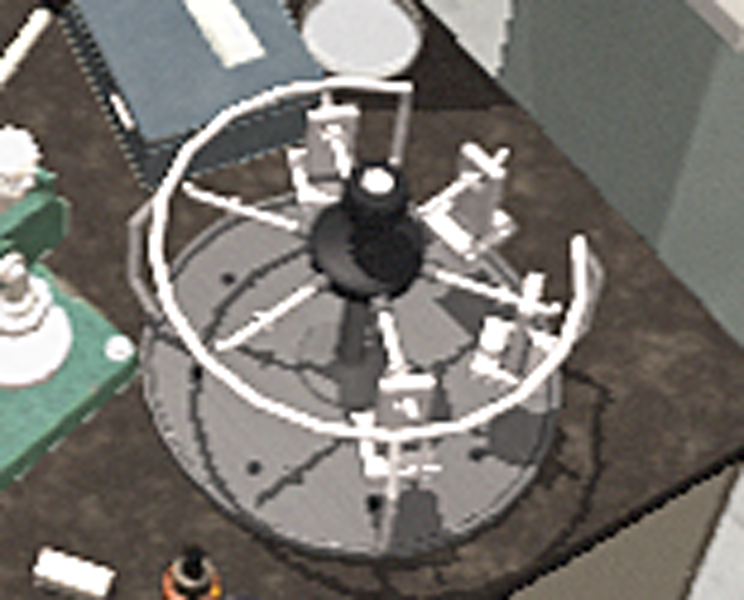

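View pics/s31d.png

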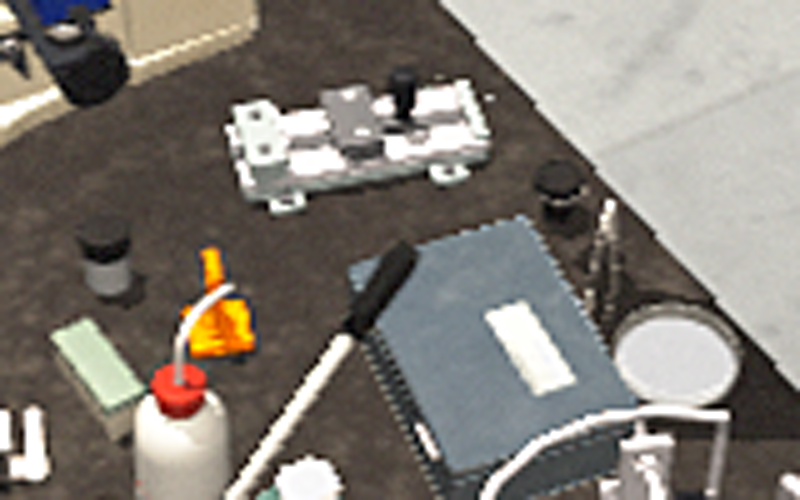

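```bash
python3 -c "
from cell import ctrl
print(ctrl.close_job())"
```

```text
the job is handed in; nothing more can be done
None
```

The job is handed in at about 37 s of robot time. Both loose coupons hang on the carousel and the vise's jaw is shut.

- **Coupons:** I turned the carousel 39° clockwise and hung the coupon from the vise on hook 1. I then turned it another 60° and hung the worktop coupon (coupon2) on hook 2.
- **Coupons left alone:** The ones already on hooks 0 and 3 still hang there. Coupon3 appears to be absent: only an orange look-alike stood behind the right end of the specimen case, and I left it.
- **Vise:** I opened the jaw about 30 mm, then slid it back to its stop. It met about 40 N there, and the knob is back where it was at the start.

**Last checks:** The final side and wrist pictures show four coupons hanging upright and the vise empty and shut. The canister and slide box look unmoved, and the hand was clear of everything.

**Disagreements:**
- An early wrist-camera estimate of hook 1 was about 3 mm off sideways. I corrected it from a close-up before threading the coupon.
- The network's last readings put the jaw knob 71 mm from the seat, against 75 mm nominal. It read 73 mm before the jaw was first opened, so I took this as noise.

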